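Load a washed bearing housing into the marking station with the parts tongs

ROBOT

A 7-joint arm with a two-finger parallel gripper is mounted at the origin on a cart in front of the work surface, level with it; the furniture and walls round the work are solid. World frame = base frame: x ahead of the robot, y to its left, z up, the work surface at z = 0. Lengths are in mm, angles in rad, forces in N, time in s.
With the tool pointing down it reaches from about 400 to 875 mm from the base axis. Payload 6.5 kg.
Tool frame: the origin (TCP) lies midway between the tips of the shut fingers; the grasp point (between the pads) lies behind it (arm.grip_point_offset is the z of the grasp point in the tool frame, in mm); z points along the fingers, y is the line along which they close (so a half turn about z gives the same grasp; the last joint's range is limited). The gripper opens to 88 mm and grips with 3 to 60 N. Pads are 18 mm wide; open, the fingers measure 123 mm over their backs; the gripper's body (75 mm by 187 mm) begins 45 mm behind the grasp point.
Start: joints at [1.262, 0.536, -0.004, 1.538, 0.003, 1.067, -0.071], TCP at [156.27, -630.928, 238.716] pointing down, gripper open.
Joint ranges: [-2.7, 2.7], [-0.37, 2.16], [-1.27, 1.26], [0.24, 2.4], [-1.31, 4.45], [0.19, 1.91], [-2.76, 2.76]. Speed limits (rad/s): [2.39, 2.39, 3.14, 3.14, 3.14, 3.14, 3.14].

INTERFACE

Orientations are given as a unit quaternion [x, y, z, w].
In Python, from cell import arm gives the robot as it stands.
- The arm moves only by the tool apply_moves, never from a script. Its argument "steps" is a list of rows, each an object with "dp": the shift along the tool's x, y, z in m, a list of three; "delta_rot": the turn, a rotation vector about the tool's x, y, z in rad, a list of three; "claw": the opening, from -1 (shut) to 1 (fully open), so that 0 is half open. In form: [{"dp": [dx, dy, dz], "delta_rot": [wx, wy, wz], "claw": claw}, ...]. A call has 1 to 10 rows; each row shifts and turns the commanded pose from where the row before left it, along the tool's axes as they then stand; what a row does not reach is not made up. A row lasts 1/8 s, in which the tool goes at most 62.5 mm and 10.7 degrees, less where a joint would pass 70% of its speed; a pose out of reach is approached as far as the arm can. A call with a gripper value outside its range is refused whole. The fingers move at their own pace and stop on an object; "squeeze" is the grip in N (left out, the last holds). Time passes only in rows, so rows that do not move let the fingers close. It gives the time, the measured TCP pose, the force, the opening and the grip force at its end, in the units of the state.
- arm.read_state(): the state, without advancing time (a new reading comes with each control period).
- arm.camera(name): name is "scene" or "top" or "wrist"; returns a dict with "frame" (420x560x3 uint8, red, green, blue), "z_map" (420x560 float32, mm along the optical axis (not along the pixel's ray), 0 where there is no reading), "fx", "fy", "cx", "cy" (pixels), "world_to_cam" (4x4, takes a point from world to camera coordinates); the wrist camera has in their place "tool_from_camera" (4x4, takes a point from camera to tool coordinates, whose origin is the TCP and whose axes are the flange's). Camera axes: x right, y up, looking along -z (the intrinsics and any distortion apply to the point x, -y, -z); pixel columns grow to the right and rows downward; lengths in mm; the calibration is good to about 2 mm. A picture is of the moment at which its call begins: read the wrist's pose just before it.
- arm.job_done(): hands the job in; it is judged then, once.
Trained networks look in a picture, given as the dict that the camera call returned (one of the last four; its "shot" number tells which), for a name from the list of things; names that differ only in an ending like _2 or _b are one class to them, and where a whole thing is asked for, a point or a joint stands for the part that bears it (a point fixed in the world has none). Each returns a list of dicts, best first, with "confidence" (0 to 1); they miss things now and then, are a little off and sometimes report something else, mostly with a low value. They report only what shows in the picture. A call takes as long as a camera call. They do not tell look-alikes from the thing itself.
- arm.look_for(picture, query): "bbox" ([left, top, width, height] in pixels, round what is visible of it).
- arm.regions_of(picture, query): "mask" (420x560 bool, what is visible of it) and "bbox" ([left, top, width, height] in pixels, round what is visible of it).
The state is a dict: "time_s": time; "joints": joint angles; "qvel": joint speeds; "effort": joint torques, N m; "position": TCP position; "orientation": TCP orientation; "force": force on the tool from outside, world axes, zero at the start; "moment": the same for the moment, N m; "finger_gap": opening from 0.0 (shut) to 1.0 (fully open); "grasp_force": force on a finger pad.
Only numpy, scipy, OpenCV 4.12 (cv2) and the standard library are available. Lean on these libraries where they do the work, as an engineer would, in place of code of your own. Each camera call takes 0.05 s, during which the arm holds its last target. There are 200 camera calls.

TASK

The washed bearing housing in the blue rack, the bright one with the bronze bush, is next for marking: carry it to the marking station with the red-handled tongs only - the gripper itself must never touch it - and slide it fully home in the nest, long side across the nest, flange under both keeper lips and against the end stop. It stands the wrong way round in the rack, so put it down on the way and take it again from its other side. Leave the grey casting and everything else where it is, and lay the tongs flat on the open bench when you have finished.

Things in the scene. Friction and masses are not known exactly. Their poses are not given: they have to be found in the camera images.
- tongs: spring tongs, 200 mm long, 0.19 kg, lying flat: two mirrored steel arms on one upright pin, red handles, black soft jaws. Origin on the pin axis at the underside; +x points from the pin along the middle line to the jaws, +z up. Both arms swing equally, so the middle line stays the x axis. Red handles: x 30 to 74 mm, z 0 to 32 mm; squeeze them across y from above at x = 52 mm
- tongs_left (a joint): swing of the left arm (the right one does the same), 0 open to 0.24 shut. Width over the handles at x = 52 mm / gap between jaws: 44.5 / 92 mm at 0 (let go), 40 / 77 mm, 36 / 63 mm, 32 / 50 mm at 0.12 (all parallel), 29 / 40 mm. A spring opens them with 7 to 8 N at the handles: that holds them in the gripper while the jaws are free, so keep the handles under 42 mm in use
- jaw_left (a point): middle of the left (+y) jaw's inner face, 178 mm from the pin, 12 mm above the tongs' underside. Jaws are 24 mm long, 20 mm tall (2 to 22 mm above the underside) and 7 mm thick; the blades behind them lie 7 to 21 mm above the underside. Jaw force is the grip on the handles divided by 3.4; 50 to 70 N on the handles carries the housing
- jaw_right (a point): the same point of the right (-y) jaw. Mind the pin end when holding the tongs low: along the robot's side of the bench runs a steel guard rail, world x = 0.305 to 0.355 m, its top 47 mm above the bench. On it stand a post at its left end (y = 0.46 m, x = 0.31 m) and a clear pane at its right end (y below -0.31 m), both over 1 m tall: the arm passes between them
- housing: the task's part: bright machined bearing housing with a bronze bush on top, 0.26 kg. Flange 64 (its x) x 82 (its y) x 7 mm, on it a block 40 (x) x 50 (y) mm, 7 to 35 mm above the underside, bush up to 38.5 mm. Origin: centre of the underside, z up; both ways round alike. In the rack a 64 mm side faces the mouth: there the jaws reach across the 40 mm only. Hold it 15 to 35 mm above its underside
- cover_casting: bystander: rough grey die-cast cover, 65 x 91 x 28 mm, in the other bay of the rack (either bay). Origin: centre of its underside. Must stay where it is
- rack: blue sheet-metal rack fixed on the bench, 110 deep (x) x 206 wide (y) x 110 mm tall, two bays open to the front (-x). Origin: centre of its underside. Floor 4 mm thick, x -55 to 53 mm; bays 100 mm wide inside, divider at y = 0. A clear dust cover with card frames on its front edge (108 to 125 mm up) roofs x -34 to 55 mm; in front of it the walls are 45 mm tall
- rack_bay_left (a point): centre of the floor of the bay on the rack's +y side, 4 mm above the bench; axes as the rack
- rack_bay_right (a point): centre of the floor of the bay on the rack's -y side, 4 mm above the bench; axes as the rack
- station: marking station fixed on the bench, open to the front (-x). Base plate 172 wide, x -75 to 68 mm, 12 mm thick. Over the nest a grey head 162 mm tall (underside 94 mm up, from x = -31 mm back) with a stylus down to 70 mm above the bench; clear side guards 108 mm tall at y = +-78 mm from x = -43 mm back. Origin under the nest, at the underside; +x leads into the nest
- nest_seat (a point): where the housing's origin is when fully home: on the nest floor, 12 mm above the bench; axes as the station, +x leads in to a hard stop. Slot for the flange along x, 85.5 mm wide, between rails that begin 38 mm before this point (flared from 62 mm). Its 82 mm goes across. A brass leaf spring in the -y rail presses the flange to the +y rail with about 1 N: 1 to 4 N to push it in
- lip_left (a point): underside of the keeper lip over the +y rail, at mid length, 11 mm above the nest floor: the 7 mm flange passes below it with 4 mm to spare. The lips are 4 mm thick and overhang the flange by about 5 mm on either side, from 38 mm before the seat inward; the jaws must pass above them (more than 16 mm above the nest floor)
- aerosol_1: bystander, leave alone: spray can, 67 mm across, 205 mm tall, back left. Origin: centre of its underside
- bottle_1: bystander, leave alone: spray bottle, 54 x 118 x 259 mm, right. Origin: centre of its underside
- burr_block: bystander, leave alone: aluminium block with burrs, 50 x 130 x 74 mm, at the back between rack and station. Origin: centre of its underside
- oil_can: bystander, leave alone: thumb oiler, 72 x 92 x 186 mm, left. Origin: centre of its underside
- swarf_brush: bystander, leave alone: flat red-handled bench brush, 229 mm long, right. Origin: centre of its underside
- paste_tin: bystander, leave alone: round tin, 67 mm across, 37 mm tall, left. Origin: centre of its underside
- bench_deburrer: bystander, leave alone: deburring tool with blue handle, 173 mm long, front right. Origin: centre of its underside
Things that resemble listed ones, but are neither listed nor needed, are in the scene too. What is shaped like the housing but green is not meant.

How it is judged (in metres and radians):
On the way, in this order (a step that is already met when the one before it is completed fails the run):
1. the housing has been carried out of the rack by the tongs (x of housing in the frame of rack below -0.085 m and contact force between tongs and housing above 1 N), for 0.2 s.
2. the housing has been put down outside rack and nest and the tongs are off it (x of housing in the frame of rack below -0.07 m and x of housing in the frame of nest_seat below -0.04 m and height (world z) of housing below 0.02 m and angle between housing's own z axis and vertical below 0.06 rad and linear speed of housing below 0.02 m/s and contact force between tongs and housing below 0.1 N), for 0.2 s.
3. the housing is home in the nest (x of housing in the frame of nest_seat above -0.003 m and angle between the x axis of housing and the x axis of station, either way round below 0.06 rad and z of housing in the frame of nest_seat between -0.003 and 0.003 m and y of housing in the frame of nest_seat between -0.005 and 0.005 m), for 0.2 s.
At the end, for the whole second after the job is handed in: Housing flat on the nest floor, at rest, within 3 mm of home along the slot, 5 mm across it, 64 mm side along the slot within 0.06 rad; tongs flat on the bench (height 5 mm, tilt 0.06 rad), at rest, off the housing; grey casting within 15 mm of its start (all of step 3 and x of housing in the frame of nest_seat below 0.004 m and angle between housing's own z axis and vertical below 0.05 rad and linear speed of each of housing, tongs below 0.01 m/s and height (world z) of tongs between -0.005 and 0.005 m and angle between tongs's own z axis and vertical below 0.06 rad and contact force between tongs and housing below 0.1 N and distance of cover_casting from where it was at the start of the episode below 0.015 m); the robot touches nothing.
It fails at once if the gripper or arm touches the housing (contact force between any of the fingers, the arm and housing above 0.5 N).
It fails at once if the housing is tipped over (angle between housing's own z axis and vertical above 0.6 rad).
It fails at once if the grey casting is shifted by more than 15 mm (distance of cover_casting from where it was at the start of the episode above 0.015 m).
It fails at once if one of the things standing round the work is shifted by more than 30 mm (distance of any of aerosol_1, bottle_1, burr_block, oil_can, swarf_brush, paste_tin, bench_deburrer from where it was at the start of the episode above 0.03 m).
It also fails if it takes over 72 s, if anything falls off the work surface, if the arm or the gripper's body presses on something with over 40 N, if the wrist force passes 120 N, or if a joint passes its speed limit or range.

## Working session

There is one attempt and no reset: what is moved stays moved. The work goes in short steps, Python scripts to look and compute and a tool call to move; the robot and the scene stay as the last step left them, time stands still between calls to the robot, and variables do not carry over. Pictures are saved under pics/ and viewed, at most 15 in all, crops included, and the job is handed in when it is done.

Besides the shell and the picture viewer there is one more tool, called after "Request:" by a JSON object that holds its "method" and its "body". apply_moves: Moves the arm, as the interface text tells. Its arguments: {"type":"object","properties":{"steps":{"type":"array"},"squeeze":{"type":"number"}},"required":["steps"]}

```bash
mkdir -p pics; ls
cat > h.py <<'E'
import numpy as np, cv2
from cell import arm
from scipy.spatial.transform import Rotation as R
def cloud(p):
    z=p["z_map"]; v,u=np.mgrid[:420,:560]
    X=(u-p["cx"])/p["fx"]*z; Y=-(v-p["cy"])/p["fy"]*z
    P=np.stack([X,Y,-z,np.ones_like(z)],-1)
    if "world_to_cam" in p: M=np.linalg.inv(np.array(p["world_to_cam"]))
    else:
        s=p["state"]; T=np.eye(4); T[:3,:3]=R.from_quat(s["orientation"]).as_matrix(); T[:3,3]=s["position"]
        M=T@np.array(p["tool_from_camera"])
    W=(P@M.T)[...,:3]; W[z<=0]=np.nan
    return W
def shot(n):
    s=arm.read_state(); p=arm.camera(n); p["state"]=s; return p
def save(p,n): cv2.imwrite(f"pics/{n}.png",p["frame"][...,::-1])
E
python3 - <<'E'
from h import *
print(arm.read_state(), arm.grip_point_offset)
a=[]
for n in("scene","top"):
    p=shot(n);save(p,n);a.append(p["frame"])
    W=cloud(p); np.savez(f"{n}.npz",W=W,f=p["frame"])
    print(n,p.keys(),p["fx"],np.round(np.linalg.inv(np.array(p["world_to_cam"]))[:3,3]))
    for q in("tongs","housing","rack","station","cover_casting","jaw_left"):
        try:
            for r in arm.regions_of(p,q)[:3]:
                m=r["mask"]; print(q,round(r["confidence"],2),r["bbox"],np.round(np.nanmedian(W[m],0)))
        except Exception as e: print(q,e)
E
```

```text
pics
{'time_s': 0.0, 'joints': array([ 1.26178495,  0.53715138, -0.00446657,  1.53884528,  0.00263229,
        1.06729953, -0.07121991]), 'qvel': array([-0.00042535, -0.00024518, -0.00046156,  0.00046638, -0.00131591,
       -0.00017529,  0.00031944]), 'effort': array([-1.68355027e-04, -5.70980895e+01,  9.90926921e-01, -2.51596874e+01,
       -5.62024734e-02,  1.79147796e-02,  1.48891536e-04]), 'position': array([ 156.12764798, -630.34887384,  237.85926428]), 'orientation': array([ 9.92633472e-01,  1.21153087e-01, -1.71355835e-04, -8.31423084e-04]), 'force': array([ 0.38236458, -0.32317698, -0.68942902]), 'moment': array([-0.00759741, -0.01468898,  0.04538121]), 'grasp_force': 0.0, 'finger_gap': 1.0001309157109888} -18.700000000000003
scene dict_keys(['frame', 'z_map', 'fx', 'fy', 'cx', 'cy', 'world_to_cam', 'shot', 'state']) 507.45115237031274 [1205.  729.  902.]
tongs 0.59 [295.9, 188.9, 25.2, 54.1] [490.  15.  21.]
housing 0.58 [358.7, 239.6, 38.5, 29.8] [475. 257.  13.]
rack 0.35 [202.9, 124.5, 33.2, 38.4] [ 476. -404.   11.]
station 0.84 [174.2, 140.2, 75.0, 81.7] [ 674. -144.  
[... 193 characters left out ...]
_cam', 'shot', 'state']) 534.3957527024917 [ 261.  -86. 1351.]
tongs 0.66 [230.8, 192.1, 46.8, 80.2] [483.  11.  21.]
tongs 0.16 [322.8, 163.0, 86.3, 85.9] [ 640. -190.   50.]
housing 0.94 [162.0, 216.0, 37.1, 32.9] [459. 238.   9.]
housing 0.61 [278.6, 130.7, 37.5, 45.9] [735.  16.  38.]
housing 0.6 [230.2, 174.2, 27.0, 17.2] [631. 128.  12.]
rack 0.74 [182.6, 126.8, 88.9, 72.3] [654. 178. 108.]
station 0.82 [320.6, 160.9, 88.7, 90.3] [ 640. -190.   58.]
cover_casting 0.65 [227.0, 188.6, 48.6, 84.0] [499.  35.  21.]
cover_casting 0.6 [194.3, 160.2, 24.6, 16.2] [634. 233.  12.]
jaw_left 0.64 [183.0, 124.2, 87.1, 74.4] [654. 178. 108.]
jaw_left 0.48 [233.8, 206.9, 33.7, 52.6] [479.  35.  25.]
```

Run:
```python
import cv2
t=cv2.imread("pics/top.png"); s=cv2.imread("pics/scene.png")
cv2.imwrite("pics/topc.png",cv2.resize(t[100:320,130:430],None,fx=2.66,fy=2.66,interpolation=3))
cv2.imwrite("pics/scenec.png",cv2.resize(s[80:300,150:450],None,fx=2.66,fy=2.66,interpolation=3))
```

```text
(no output)
```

View pics/topc.png

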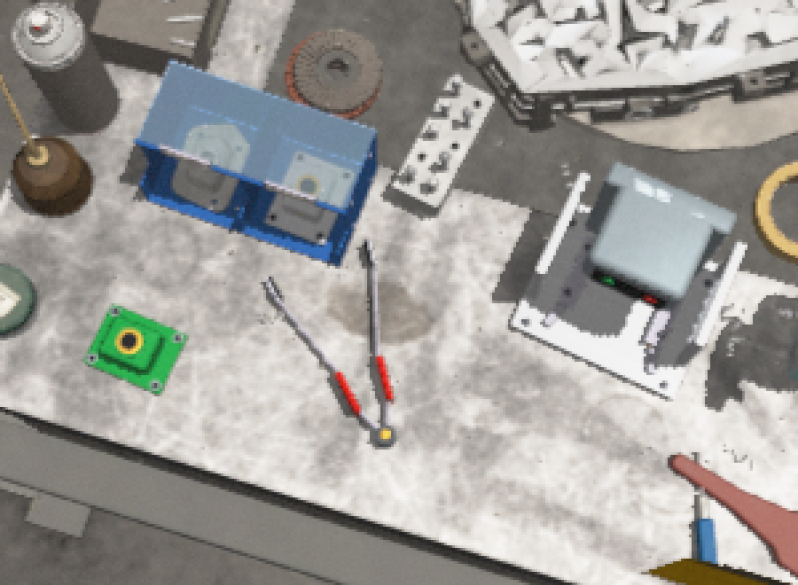

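View pics/scenec.png

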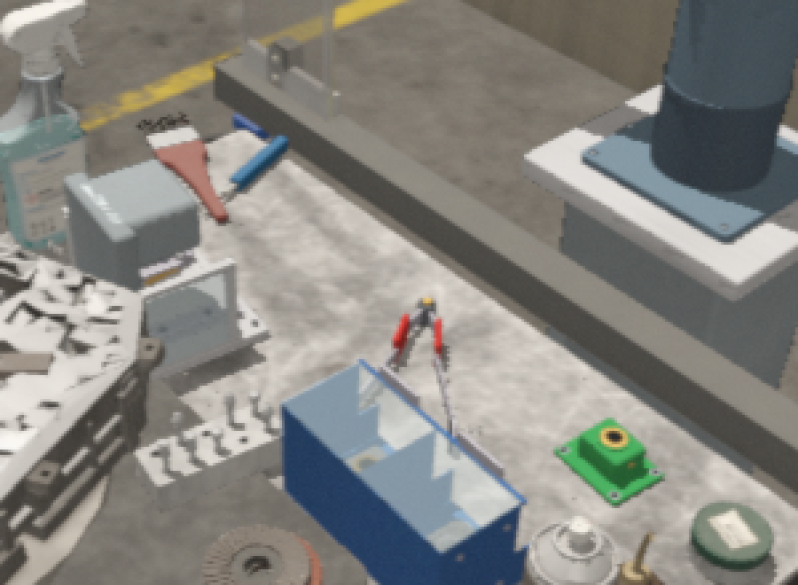

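The top view shows the rack at crop (255,160), with the bright housing in its right (-y) bay at (305,190) and the grey casting in the left. The tongs' pin is at (385,435) and their jaws at (272,287) and (370,250). The station is at (630,280), and the green decoy at (130,345). Next I'll fit these poses.

Run:
```python
from h import *
d=np.load("top.npz");W=d["W"];f=d["f"];hsv=cv2.cvtColor(f,cv2.COLOR_RGB2HSV)
v,u=np.mgrid[:420,:560]
def box(x0,y0,x1,y1): # crop coords
    return (u>=130+x0/2.66)&(u<=130+x1/2.66)&(v>=100+y0/2.66)&(v<=100+y1/2.66)
def rect(n,m):
    P=W[m]; P=P[~np.isnan(P).any(1)]; r=cv2.minAreaRect(P[:,:2].astype(np.float32)); print(n,len(P),np.round(r[0]),np.round(r[1]),round(r[2],1),"z",np.round(np.percentile(P[:,2],[5,50,95])))
z=W[...,2]
rect("racktop",box(110,50,390,280)&(z>95)&(z<125)&(hsv[...,0]>95)&(hsv[...,0]<125)&(hsv[...,1]>90))
rect("rackblue",box(110,50,390,280)&(hsv[...,0]>95)&(hsv[...,0]<125)&(hsv[...,1]>150))
rect("head",box(560,150,760,320)&(z>150))
rect("base",box(490,150,770,410)&(z>8)&(z<16)&(f.min(-1)>150))
red=box(320,350,410,430)&((hsv[...,0]<8)|(hsv[...,0]>172))&(hsv[...,1]>150)
n,l=cv2.connectedComponents(red.astype(np.uint8))
for i in range(1,n):
    if (l==i).sum()>8: rect("red",l==i)
rect("pin",box(370,420,400,450)&(hsv[...,1]>120)&(hsv[...,0]>15)&(hsv[...,0]<35))
dark=(z>12)&(z<35)
rect("jawL",box(255,270,290,310)&dark); rect("jawR",box(355,235,380,275)&dark)
hb=box(265,150,350,250)&(z<60)
rect("housing all",hb&(hsv[...,1]<90))
rect("housing top",hb&(z>30)&(z<48))
# base corners & front points print
for c in((512,325),(675,398),(745,245),(585,175),(540,270),(700,345),(120,150),(138,180),(345,265),(375,130),(170,62),(240,232),(305,190)):
    uu,vv=int(130+c[0]/2.66),int(100+c[1]/2.66); print(c,np.round(W[vv,uu]),f[vv,uu])
```

```text
racktop 160 [662. 180.] [209.  81.] 88.6 z [102. 109. 114.]
rackblue 863 [652. 181.] [209.  99.] 88.3 z [ -1.   5. 109.]
head 1707 [ 668. -192.] [119. 101.] 79.9 z [155. 161. 165.]
base 730 [ 649. -190.] [228. 169.] 74.1 z [ 9. 11. 15.]
red 40 [500.   5.] [41.  5.] 31.8 z [10. 30. 35.]
red 41 [477.  34.] [43.  5.] 45.4 z [25. 30. 33.]
pin 13 [450. -12.] [8. 8.] 17.2 z [24. 26. 30.]
jawL 37 [550. 129.] [38.  7.] 44.5 z [13. 20. 25.]
jawR 34 [611.  52.] [37.  7.] 30.3 z [16. 21. 25.]
housing all 339 [635. 126.] [61. 83.] 16.6 z [ 2. 11. 39.]
housing top 77 [630. 113.] [78. 20.] 67.7 z [32. 38. 45.]
(512, 325) [588. -97.  12.] [155 154 153]
(675, 398) [ 564. -263.   17.] [242 241 240]
(745, 245) [ 697. -279.  112.] [232 231 232]
(585, 175) [ 723. -120.  106.] [231 229 229]
(540, 270) [ 622. -107.  108.] [239 238 238]
(700, 345) [ 597. -262.  109.] [240 239 239]
(120, 150) [650. 329.   2.] [174 173 167]
(138, 180) [626. 304.  -1.] [86 84 81]
(345, 265) [602.  78.  -1.] [205 202 194]
(375, 130) [710.  79. 103.] [138 152 165]
(170, 62) [738. 302.  46.] [100 117 141]
(240, 232) [604. 187.  -1.] [ 93 101 116]
(305, 190) [632. 122. 109.] [118 129 134]
```

```bash
cat >> h.py <<'E'
import json
def pose():
    s=arm.read_state(); x=R.from_quat(s["orientation"]).as_matrix()[:,0]
    return np.r_[s["position"],np.arctan2(x[1],x[0])], s
def plan(a,b,n,claw,cyl=False):
    """rows from a to b, [x,y,z (mm), yaw of tool x]; tool z kept down"""
    rows=[]; a,b=np.array(a,float),np.array(b,float)
    def at(t):
        p=a+(b-a)*t
        if cyl:
            r0,r1=np.hypot(*a[:2]),np.hypot(*b[:2]); t0,t1=np.arctan2(a[1],a[0]),np.arctan2(b[1],b[0])
            r=r0+(r1-r0)*t; th=t0+(t1-t0)*t; p[:2]=r*np.cos(th),r*np.sin(th)
        return p
    c=a.copy()
    for i in range(n):
        q=at((i+1)/n); d=(q-c)[:3]; cy,sy=np.cos(c[3]),np.sin(c[3])
        dp=np.round([(cy*d[0]+sy*d[1])/1e3,(sy*d[0]-cy*d[1])/1e3,-d[2]/1e3],4); dr=round(-(q[3]-c[3]),4)
        rows.append({"dp":[float(v) for v in dp],"delta_rot":[0,0,dr],"claw":claw})
        # follow rounding
        dx=dp*1e3; c=c+[cy*dx[0]+sy*dx[1],sy*dx[0]-cy*dx[1],-dx[2],-dr]
    print(json.dumps(rows)); return c
E
python3 - <<'E'
from h import *
p,s=pose(); print(p)
a=np.radians(-76)
c=plan(p,[330*np.cos(a),330*np.sin(a),420,a],10,1)
print(c)
plan(c,[380,10,400,.1],10,1,True)
E
```

```text
[ 1.56245433e+02 -6.30941240e+02  2.38733711e+02  2.42785444e-01]
[{"dp": [0.0001, -0.032, -0.0181], "delta_rot": [0, 0, 0.1569], "claw": 1}, {"dp": [-0.005, -0.0316, -0.0182], "delta_rot": [0, 0, 0.1569], "claw": 1}, {"dp": [-0.0098, -0.0305, -0.0181], "delta_rot": [0, 0, 0.157], "claw": 1}, {"dp": [-0.0145, -0.0285, -0.0181], "delta_rot": [0, 0, 0.1569], "claw": 1}, {"dp": [-0.0187, -0.0259, -0.0181], "delta_rot": [0, 0, 0.1569], "claw": 1}, {"dp": [-0.0226, -0.0227, -0.0182], "delta_rot": [0, 0, 0.1569], "claw": 1}, {"dp": [-0.0259, -0.0189, -0.0181], "delta_rot": [0, 0, 0.157], "claw": 1}, {"dp": [-0.0284, -0.0146, -0.0181], "delta_rot": [0, 0, 0.1569], "claw": 1}, {"dp": [-0.0304, -0.01, -0.0181], "delta_rot": [0, 0, 0.1569], "claw": 1}, {"dp": [-0.0316, -0.0051, -0.0182], "delta_rot": [0, 0, 0.1569], "claw": 1}]
[  79.86143259 -320.20175343  420.03371082   -1.32641456]
[{"dp": [0.0019, -0.0452, 0.002], "delta_rot": [0, 0, -0.1426], "claw": 1}, {"dp": [0.0023, -0.0458, 0.002], "delta_rot": [0, 0, -0.1427], "claw": 1}, {"dp": [0.0025, -0.0465, 0.002], "delta_rot": [0, 0, -0.1426], "claw": 1}, {"dp": [0.0029, -0.0472, 0.002], "delta_rot": [0, 0, -0.1427], "claw": 1}, {"dp": [0.0032, -0.0478, 0.002], "delta_rot": [0, 0, -0.1426], "claw": 1}, {"dp": [0.0035, -0.0484, 0.002], "delta_rot": [0, 0, -0.1426], "claw": 1}, {"dp": [0.0038, -0.0492, 0.002], "delta_rot": [0, 0, -0.1427], "claw": 1}, {"dp": [0.0042, -0.0497, 0.002], "delta_rot": [0, 0, -0.1426], "claw": 1}, {"dp": [0.0046, -0.0504, 0.002], "delta_rot": [0, 0, -0.1427], "claw": 1}, {"dp": [0.0049, -0.0511, 0.002], "delta_rot": [0, 0, -0.1426], "claw": 1}]
```

Request:
{"method": "apply_moves", "body": {"steps": [{"dp":[0,-0.032,-0.018],"delta_rot":[0,0,0.157],"claw":1},{"dp":[-0.005,-0.0315,-0.018],"delta_rot":[0,0,0.157],"claw":1},{"dp":[-0.01,-0.0305,-0.018],"delta_rot":[0,0,0.157],"claw":1},{"dp":[-0.0145,-0.0285,-0.018],"delta_rot":[0,0,0.157],"claw":1},{"dp":[-0.0187,-0.026,-0.018],"delta_rot":[0,0,0.157],"claw":1},{"dp":[-0.0225,-0.0225,-0.018],"delta_rot":[0,0,0.157],"claw":1},{"dp":[-0.026,-0.019,-0.018],"delta_rot":[0,0,0.157],"claw":1},{"dp":[-0.0285,-0.0145,-0.018],"delta_rot":[0,0,0.157],"claw":1},{"dp":[-0.0305,-0.01,-0.018],"delta_rot":[0,0,0.157],"claw":1},{"dp":[-0.0315,-0.005,-0.018],"delta_rot":[0,0,0.157],"claw":1}]}}

```text
time_s: 1.95
position: [79.2, -319.2, 419.4]
orientation: [0.786, -0.618, 0.0, 0.0]
force: [-0.2, -0.4, 0.2]
finger_gap: 0.999
grasp_force: 0.0
```

Request:
{"method": "apply_moves", "body": {"steps": [{"dp":[0.002,-0.045,0.002],"delta_rot":[0,0,-0.1425],"claw":1},{"dp":[0.002,-0.046,0.002],"delta_rot":[0,0,-0.1425],"claw":1},{"dp":[0.002,-0.0465,0.002],"delta_rot":[0,0,-0.1425],"claw":1},{"dp":[0.003,-0.047,0.002],"delta_rot":[0,0,-0.1425],"claw":1},{"dp":[0.003,-0.048,0.002],"delta_rot":[0,0,-0.1425],"claw":1},{"dp":[0.0035,-0.0485,0.002],"delta_rot":[0,0,-0.1425],"claw":1},{"dp":[0.004,-0.049,0.002],"delta_rot":[0,0,-0.1425],"claw":1},{"dp":[0.004,-0.05,0.002],"delta_rot":[0,0,-0.1425],"claw":1},{"dp":[0.005,-0.0505,0.002],"delta_rot":[0,0,-0.1425],"claw":1},{"dp":[0.005,-0.051,0.002],"delta_rot":[0,0,-0.1425],"claw":1}]}}

```text
time_s: 3.2
position: [380.6, 12.0, 398.8]
orientation: [0.999, 0.051, 0.0, 0.0]
force: [0.3, -0.5, -0.2]
finger_gap: 0.994
grasp_force: 0.0
```

Run:
```python
from h import *
p,s=pose(); print(p,s["joints"])
w=shot("wrist"); save(w,"wrist1"); W=cloud(w); np.savez("w1.npz",W=W,f=w["frame"])
print(np.round(w["tool_from_camera"],3))
c=plan(p,[489,20,200,.674],7,1)
```

```text
[3.80554159e+02 1.19696926e+01 3.98842026e+02 1.02269944e-01] [ 0.47229263 -0.08308392 -0.56903064  1.92551087 -0.0464904   1.28562936
 -1.55064483]
[[ 1.00000e-03  9.64000e-01  2.64000e-01  6.79610e+01]
 [ 1.00000e+00 -1.00000e-03 -0.00000e+00  6.15000e-01]
 [-0.00000e+00  2.64000e-01 -9.64000e-01 -1.46035e+02]
 [ 0.00000e+00  0.00000e+00  0.00000e+00  1.00000e+00]]
[{"dp": [0.0155, 0.0004, 0.0284], "delta_rot": [0, 0, -0.0817], "claw": 1}, {"dp": [0.0155, 0.0017, 0.0284], "delta_rot": [0, 0, -0.0817], "claw": 1}, {"dp": [0.0152, 0.003, 0.0284], "delta_rot": [0, 0, -0.0816], "claw": 1}, {"dp": [0.015, 0.0042, 0.0284], "delta_rot": [0, 0, -0.0817], "claw": 1}, {"dp": [0.0145, 0.0054, 0.0284], "delta_rot": [0, 0, -0.0817], "claw": 1}, {"dp": [0.0141, 0.0066, 0.0284], "delta_rot": [0, 0, -0.0817], "claw": 1}, {"dp": [0.0135, 0.0077, 0.0284], "delta_rot": [0, 0, -0.0816], "claw": 1}]
```

View pics/wrist1.png

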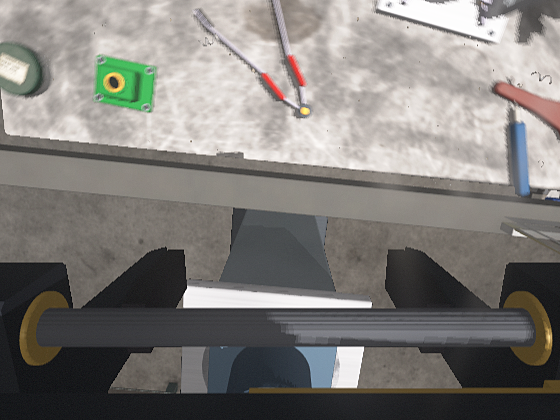

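The wrist view shows the tongs with the pin at (304,111) and the red handles at (272,87) and (295,70). The gripper fingers are at the bottom. Moving above the handles.

Request:
{"method": "apply_moves", "body": {"steps": [{"dp":[0.0155,0.0005,0.0285],"delta_rot":[0,0,-0.082],"claw":1},{"dp":[0.0155,0.0015,0.0285],"delta_rot":[0,0,-0.082],"claw":1},{"dp":[0.015,0.003,0.0285],"delta_rot":[0,0,-0.082],"claw":1},{"dp":[0.015,0.004,0.0285],"delta_rot":[0,0,-0.082],"claw":1},{"dp":[0.0145,0.0055,0.0285],"delta_rot":[0,0,-0.082],"claw":1},{"dp":[0.014,0.0065,0.0285],"delta_rot":[0,0,-0.082],"claw":1},{"dp":[0.0135,0.0075,0.0285],"delta_rot":[0,0,-0.08],"claw":1}]}}

```text
time_s: 4.12
position: [488.8, 18.0, 198.4]
orientation: [0.944, 0.33, 0.0, 0.0]
force: [0.3, 0.1, 0.8]
finger_gap: 1.0
grasp_force: 0.0
```

Run:
```python
from h import *
p,s=pose(); print(p)
w=shot("wrist"); save(w,"wrist2"); W=cloud(w); f=w["frame"]; hsv=cv2.cvtColor(f,cv2.COLOR_RGB2HSV)
red=(((hsv[...,0]<8)|(hsv[...,0]>172))&(hsv[...,1]>150)&(W[...,2]>5)&(W[...,2]<60)).astype(np.uint8)
n,l,st,ce=cv2.connectedComponentsWithStats(red); C=[];A=[]
for i in range(1,n):
    if st[i,4]<150: continue
    P=W[(l==i)&(W[...,2]>22)]; r=cv2.minAreaRect(P[:,:2].astype(np.float32)); v=np.linalg.svd(P[:,:2]-P[:,:2].mean(0),full_matrices=False)[2][0]
    print(st[i],np.round(r[0],1),np.round(r[1],1),np.round(np.percentile(P[:,2],[5,50,95])),np.degrees(np.arctan(v[1]/v[0]))); C.append(r[0]);A.append(np.arctan(v[1]/v[0]))
y=(hsv[...,0]>15)&(hsv[...,0]<35)&(hsv[...,1]>130)&(W[...,2]>10)&(W[...,2]<60)
pin=np.nanmedian(W[y],0); print("pin",y.sum(),pin)
m=np.mean(C,0); d=m-pin[:2]; print("mid",m,np.hypot(*d),"dir",np.arctan2(d[1],d[0]),np.mean(A))
```

```text
[488.79499516  17.97396214 198.38476169   0.67168882]
[255 160  14  49 400] [477.6  35.6] [42.1  6.2] [26. 31. 33.] 45.70850189325056
[297 161  13  48 371] [500.8   6.7] [41.7  7.3] [28. 31. 33.] 31.830395151951407
pin 624 [459.00002628 242.13195794  38.08252853]
mid [489.23986816  21.14395571] 223.04740565218717 dir -1.4348016697881767 0.6766545259018384
```

View pics/wrist2.png

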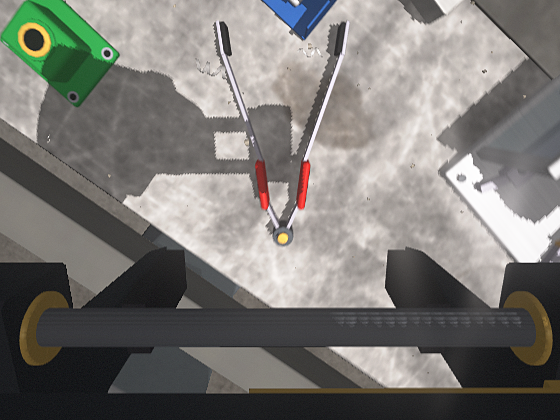

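Run:
```python
from h import *
p,s=pose()
c=plan(p,[489.2,21.1,3,.677],6,1)
```

```text
[{"dp": [0.0004, -0.0003, 0.032], "delta_rot": [0, 0, -0.0004], "claw": 1}, {"dp": [0.0004, -0.0004, 0.0321], "delta_rot": [0, 0, -0.0004], "claw": 1}, {"dp": [0.0005, -0.0003, 0.032], "delta_rot": [0, 0, -0.0004], "claw": 1}, {"dp": [0.0004, -0.0003, 0.0321], "delta_rot": [0, 0, -0.0004], "claw": 1}, {"dp": [0.0004, -0.0004, 0.032], "delta_rot": [0, 0, -0.0004], "claw": 1}, {"dp": [0.0004, -0.0003, 0.0321], "delta_rot": [0, 0, -0.0004], "claw": 1}]
```

Request:
{"method": "apply_moves", "body": {"steps": [{"dp":[0.0025,-0.002,0.04],"delta_rot":[0,0,-0.003],"claw":1},{"dp":[0,0,0.04],"delta_rot":[0,0,0],"claw":1},{"dp":[0,0,0.04],"delta_rot":[0,0,0],"claw":1},{"dp":[0,0,0.04],"delta_rot":[0,0,0],"claw":1},{"dp":[0,0,0.033],"delta_rot":[0,0,0],"claw":1},{"dp":[0,0,0],"delta_rot":[0,0,0],"claw":0.4},{"dp":[0,0,0],"delta_rot":[0,0,0],"claw":-0.18},{"dp":[0,0,0],"delta_rot":[0,0,0],"claw":-0.18},{"dp":[0,0,0],"delta_rot":[0,0,0],"claw":-0.18},{"dp":[0,0,0],"delta_rot":[0,0,0],"claw":-0.18}], "squeeze": 55}}

```text
time_s: 5.42
position: [489.6, 21.9, 7.0]
orientation: [0.944, 0.33, 0.001, -0.0]
force: [-0.9, 1.9, 7.0]
finger_gap: 0.458
grasp_force: 8.5
```

Run:
```python
from h import *
p,s=pose(); print(p,s["finger_gap"]*88,s["grasp_force"],s["force"])
```

```text
[489.63276037  21.88304638   6.99319361   0.67290047] 40.27105867337819 8.527806164311187 [-0.94963163  1.94201096  6.97148733]
```

Request:
{"method": "apply_moves", "body": {"steps": [{"dp":[0,0,-0.001],"delta_rot":[0,0,0],"claw":-0.18},{"dp":[0,0,0],"delta_rot":[0,0,0],"claw":-0.18},{"dp":[0,0,0],"delta_rot":[0,0,0],"claw":-0.18}]}}

```text
time_s: 5.8
position: [488.5, 21.2, 7.1]
orientation: [0.944, 0.33, -0.0, 0.0]
force: [-0.9, -1.0, 1.0]
finger_gap: 0.406
grasp_force: 6.7
```

Run:
```python
from h import *
p,s=pose()
c=plan([*p[:2],80,p[3]],[525,130,210,-.025],7,-.18)
```

```text
[{"dp": [0.0138, -0.0089, -0.0186], "delta_rot": [0, 0, 0.0997], "claw": -0.18}, {"dp": [0.0128, -0.0103, -0.0185], "delta_rot": [0, 0, 0.0996], "claw": -0.18}, {"dp": [0.0117, -0.0114, -0.0186], "delta_rot": [0, 0, 0.0997], "claw": -0.18}, {"dp": [0.0105, -0.0126, -0.0186], "delta_rot": [0, 0, 0.0996], "claw": -0.18}, {"dp": [0.0092, -0.0135, -0.0186], "delta_rot": [0, 0, 0.0997], "claw": -0.18}, {"dp": [0.0078, -0.0144, -0.0185], "delta_rot": [0, 0, 0.0996], "claw": -0.18}, {"dp": [0.0064, -0.0152, -0.0186], "delta_rot": [0, 0, 0.0997], "claw": -0.18}]
```

Request:
{"method": "apply_moves", "body": {"steps": [{"dp":[0,0,-0.03],"delta_rot":[0,0,0],"claw":-0.18},{"dp":[0,0,-0.05],"delta_rot":[0,0,0],"claw":-0.18},{"dp":[0,0,-0.05],"delta_rot":[0,0,0],"claw":-0.18},{"dp":[0.014,-0.009,-0.012],"delta_rot":[0,0,0.1],"claw":-0.18},{"dp":[0.013,-0.01,-0.012],"delta_rot":[0,0,0.1],"claw":-0.18},{"dp":[0.012,-0.0115,-0.012],"delta_rot":[0,0,0.1],"claw":-0.18},{"dp":[0.0105,-0.0125,-0.012],"delta_rot":[0,0,0.1],"claw":-0.18},{"dp":[0.009,-0.0135,-0.012],"delta_rot":[0,0,0.1],"claw":-0.18},{"dp":[0.008,-0.0145,-0.012],"delta_rot":[0,0,0.1],"claw":-0.18},{"dp":[0.0065,-0.015,0],"delta_rot":[0,0,0.1],"claw":-0.18}]}}

```text
time_s: 7.05
position: [526.5, 130.9, 209.7]
orientation: [1.0, -0.015, 0.0, -0.0]
force: [-0.1, -0.8, -2.2]
finger_gap: 0.409
grasp_force: 6.5
```

Run:
```python
from h import *
p,s=pose(); print(p,s["finger_gap"]*88,s["grasp_force"])
w=shot("wrist"); save(w,"wrist3"); W=cloud(w); np.savez("w3.npz",W=W,f=w["frame"])
for q in ("housing","rack","cover_casting"):
    for r in arm.regions_of(w,q)[:2]: 
        P=W[r["mask"]]; print(q,r["confidence"],r["bbox"],np.nanmedian(P,0))
```

```text
[ 5.26519360e+02  1.30882301e+02  2.09696057e+02 -3.04972433e-02] 35.99661801156019 6.541322986740852
housing 0.92 [133.7, 214.6, 83.6, 61.2] [475.47853985 237.57134649  16.45134411]
housing 0.71 [246.4, 69.7, 67.5, 18.8] [622.27457545 133.43732395  10.88048946]
rack 0.74 [24.3, 0.2, 337.4, 107.6] [637.11655114 181.45518527 109.84230691]
cover_casting 0.9 [129.6, 62.8, 66.8, 30.6] [626.64263779 233.21971909  11.06005675]
cover_casting 0.45 [23.9, 0.0, 339.9, 103.4] [636.75367092 182.24439185 109.83049352]
```

View pics/wrist3.png

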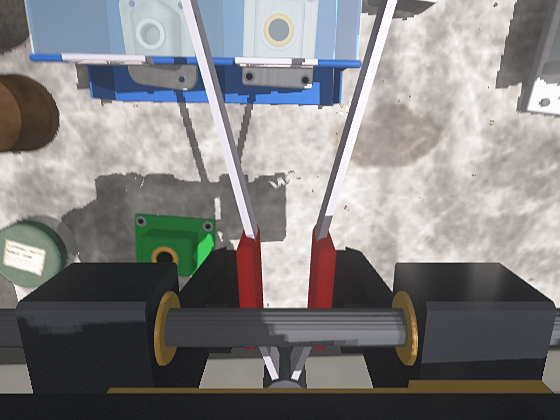

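```bash
cat >> h.py <<'E'
def ray(p,u,v,z):
    s=p["state"]; Rm=R.from_quat(s["orientation"]).as_matrix(); T=np.array(p["tool_from_camera"])
    o=Rm@T[:3,3]+s["position"]; d=Rm@T[:3,:3]@np.array([(u-p["cx"])/p["fx"],-(v-p["cy"])/p["fy"],-1])
    return np.round(o+d*(z-o[2])/d[2],1)
E
python3 - <<'E'
from h import *
w=shot("wrist"); f=w["frame"]
import os; cv2.imwrite("pics/w3c.png",cv2.resize(f[0:115,20:370,::-1],None,fx=2.28,fy=2.28,interpolation=cv2.INTER_CUBIC))
hsv=cv2.cvtColor(f,cv2.COLOR_RGB2HSV)
for n,u,v,z in (("bush",278,29,42.5),("flL",247,88,11),("flR",313,88,11),("floorL",90,96,4),("floorR",322,104,4)): print(n,ray(w,u,v,z))
W=cloud(w); 
m=(W[...,2]>7)&(W[...,2]<16); m[:,:230]=0; m[:,330:]=0; m[110:]=0
P=W[m]; print(len(P)); r=cv2.minAreaRect(P[:,:2].astype(np.float32)); print(r)
for a in range(92,118,4):
    q=P[np.abs(P[:,1]-a)<2]
    if len(q): print(a,q[:,0].min())
for a in range(118,172,4):
    q=P[np.abs(P[:,1]-a)<2]
    if len(q): print(a,q[:,0].min())
E
```

```text
bush [654.2 132.   42.5]
flL [612.3 161.8  11. ]
flR [610.9 102.2  11. ]
floorL [609.1 308.3   4. ]
floorR [596.9  93.4   4. ]
1330
((622.3370971679688, 134.975830078125), (64.15450286865234, 17.216102600097656), 88.02703857421875)
104 612.8683319855849
108 612.8124962458844
112 612.9381922741097
116 613.0294340437354
118 613.1210119376183
122 614.053488964251
126 614.0759122630053
130 614.2386255120281
134 615.0894380166771
138 615.2412474979837
142 615.3322025350898
146 616.1452141605811
150 616.409188548179
154 616.4419168593133
158 616.6438506454807
162 617.4891301486044
166 617.5727736127608
```

View pics/w3c.png

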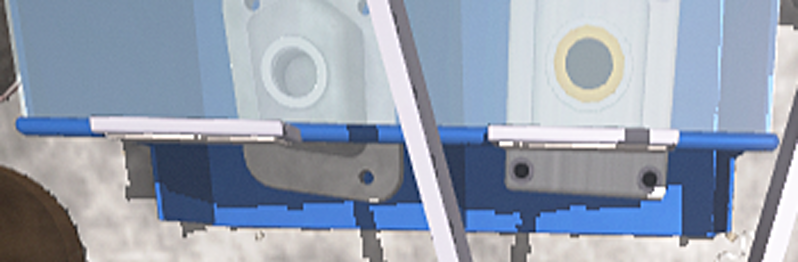

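The crop shows the rack's right bay, with the flange front edge at crop (505–668,190) and the bush centre at (589,63). The housing is at about (654.5, 131.8) with yaw ≈ -0.067. Next I back off and lower.

Run:
```python
from h import *
p,s=pose()
c=plan(p,[444,146,150,-.067],3,-.18)
c=plan(c,[444,146,25,-.067],3,-.18)
plan(c,[528.8,140.2,25,-.067],6,-.18)
```

```text
[{"dp": [-0.0273, -0.0048, 0.0195], "delta_rot": [0, 0, 0.0138], "claw": -0.18}, {"dp": [-0.0274, -0.0045, 0.0196], "delta_rot": [0, 0, 0.0137], "claw": -0.18}, {"dp": [-0.0275, -0.004, 0.0195], "delta_rot": [0, 0, 0.0138], "claw": -0.18}]
[{"dp": [-0.0, -0.0, 0.0417], "delta_rot": [0, 0, 0.0], "claw": -0.18}, {"dp": [-0.0, -0.0, 0.0416], "delta_rot": [0, 0, 0.0], "claw": -0.18}, {"dp": [-0.0, -0.0, 0.0417], "delta_rot": [0, 0, 0.0], "claw": -0.18}]
[{"dp": [0.0142, 0.0, 0.0], "delta_rot": [0, 0, 0.0], "claw": -0.18}, {"dp": [0.0141, 0.0, 0.0], "delta_rot": [0, 0, 0.0], "claw": -0.18}, {"dp": [0.0142, 0.0, 0.0], "delta_rot": [0, 0, 0.0], "claw": -0.18}, {"dp": [0.0142, 0.0, 0.0], "delta_rot": [0, 0, 0.0], "claw": -0.18}, {"dp": [0.0141, 0.0001, 0.0], "delta_rot": [0, 0, 0.0], "claw": -0.18}, {"dp": [0.0142, -0.0, 0.0], "delta_rot": [0, 0, 0.0], "claw": -0.18}]
```

Request:
{"method": "apply_moves", "body": {"steps": [{"dp":[-0.027,-0.005,0.0195],"delta_rot":[0,0,0.0125],"claw":-0.18},{"dp":[-0.0275,-0.0045,0.0195],"delta_rot":[0,0,0.0125],"claw":-0.18},{"dp":[-0.0275,-0.004,0.0195],"delta_rot":[0,0,0.0125],"claw":-0.18},{"dp":[0,0,0.042],"delta_rot":[0,0,0],"claw":-0.18},{"dp":[0,0,0.042],"delta_rot":[0,0,0],"claw":-0.18},{"dp":[0,0,0.041],"delta_rot":[0,0,0],"claw":-0.18},{"dp":[0,0,0],"delta_rot":[0,0,0],"claw":-0.18}]}}

```text
time_s: 8.18
position: [442.5, 145.5, 23.7]
orientation: [0.999, -0.032, -0.003, 0.001]
force: [-0.6, 0.3, -1.7]
finger_gap: 0.404
grasp_force: 6.5
```

Run:
```python
from h import *
p,s=pose(); print(p,s["finger_gap"]*88,s["grasp_force"],s["force"])
w=shot("wrist"); save(w,"wrist4"); 
t=shot("top"); W=cloud(t); f=t["frame"]; np.savez("t4.npz",W=W,f=f)
a=cv2.resize(f[155:230,175:305,::-1],None,fx=3,fy=3,interpolation=cv2.INTER_CUBIC)
b=w["frame"][:330,:,::-1]; im=np.zeros((330+225,560,3),np.uint8); im[:330]=b; im[330:,:390]=a; cv2.imwrite("pics/c4.png",im)
c=plan(p,[528.8,140.2,25,-.067],6,-.18)
```

```text
[ 4.42469896e+02  1.45465933e+02  2.36767729e+01 -6.40224431e-02] 35.53798822839242 6.538862112493007 [-0.55644786  0.25898447 -1.73933507]
[{"dp": [0.0144, -0.0, -0.0002], "delta_rot": [0, 0, 0.0005], "claw": -0.18}, {"dp": [0.0144, -0.0001, -0.0002], "delta_rot": [0, 0, 0.0005], "claw": -0.18}, {"dp": [0.0144, -0.0001, -0.0003], "delta_rot": [0, 0, 0.0005], "claw": -0.18}, {"dp": [0.0145, -0.0, -0.0002], "delta_rot": [0, 0, 0.0005], "claw": -0.18}, {"dp": [0.0144, -0.0001, -0.0002], "delta_rot": [0, 0, 0.0005], "claw": -0.18}, {"dp": [0.0144, -0.0001, -0.0002], "delta_rot": [0, 0, 0.0005], "claw": -0.18}]
```

View pics/c4.png

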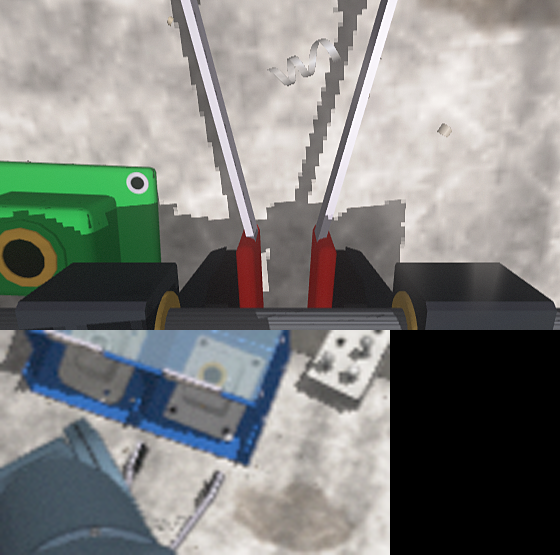

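The jaws are just in front of the right bay, at composite (138,460) and (210,490). I'll check their midpoint numerically.

Run:
```python
from h import *
d=np.load("t4.npz");W=d["W"];f=d["f"]
z=W[...,2]; x=W[...,0]; y=W[...,1]
for y0,y1 in((60,140),(140,220)):
    m=(x>530)&(x<592)&(y>y0)&(y<y1)&(z>26)&(z<50)
    P=W[m]; print(len(P),np.round(np.median(P,0),1),np.round(P.min(0),1),np.round(P.max(0),1))
    k=m&(f.max(-1)<70); P=W[k]; print(" dark",len(P),np.round(P.mean(0),1) if len(P) else "", np.round(P.min(0)),np.round(P.max(0)))
```

```text
52 [558.5  99.7  38. ] [531.8  94.5  27. ] [576.3 107.5  45.9]
 dark 1 [561.9 104.   35.4] [562. 104.  35.] [562. 104.  35.]
44 [566.8 168.9  37.2] [542.  165.2  26.5] [582.7 172.4  44. ]
 dark 17 [569.8 167.2  38.2] [559. 165.  34.] [580. 170.  44.]
```

Run:
```python
from h import *
d=np.load("t4.npz");W=d["W"];f=d["f"]
z=W[...,2]; x=W[...,0]; y=W[...,1]
m=(x>608)&(x<632)&(y>92)&(y<180)&(z>6)&(z<18)&(cv2.cvtColor(f,cv2.COLOR_RGB2HSV)[...,1]<90)
P=W[m]; print(len(P),np.round(P.min(0),1),np.round(P.max(0),1),np.round(P.mean(0),1)); print(cv2.minAreaRect(P[:,:2].astype(np.float32)))
```

```text
151 [612.4 100.6   6.1] [631.8 163.9  17.4] [623.3 130.   11. ]
((623.9906616210938, 131.94461059570312), (63.17870330810547, 18.486194610595703), 84.91614532470703)
```

Request:
{"method": "apply_moves", "body": {"steps": [{"dp":[0.0145,0,-0.001],"delta_rot":[0,0,0.003],"claw":-0.18},{"dp":[0.0145,0,0],"delta_rot":[0,0,0],"claw":-0.18},{"dp":[0.0145,0,0],"delta_rot":[0,0,0],"claw":-0.18},{"dp":[0.0145,0,0],"delta_rot":[0,0,0],"claw":-0.18},{"dp":[0.0145,0,0],"delta_rot":[0,0,0],"claw":-0.18},{"dp":[0.014,0,0],"delta_rot":[0,0,0],"claw":-0.18},{"dp":[0,0,0],"delta_rot":[0,0,0],"claw":-0.18}]}}

```text
time_s: 9.15
position: [532.3, 141.2, 26.6]
orientation: [0.999, -0.034, 0.0, -0.0]
force: [-0.7, 0.3, -1.9]
finger_gap: 0.412
grasp_force: 6.5
```

Run:
```python
from h import *
p,s=pose(); print(p,s["finger_gap"]*88,s["grasp_force"],s["force"])
```

```text
[ 5.32319107e+02  1.41150143e+02  2.66436231e+01 -6.86292963e-02] 36.21458416507641 6.538670196705425 [-0.65501125  0.32939493 -1.93755353]
```

Request:
{"method": "apply_moves", "body": {"steps": [{"dp":[-0.003,0,0.002],"delta_rot":[0,0,0],"claw":-0.25},{"dp":[0,0,0],"delta_rot":[0,0,0],"claw":-0.4},{"dp":[0,0,0],"delta_rot":[0,0,0],"claw":-0.5},{"dp":[0,0,0],"delta_rot":[0,0,0],"claw":-0.6},{"dp":[0,0,0],"delta_rot":[0,0,0],"claw":-0.6},{"dp":[0,0,0],"delta_rot":[0,0,0],"claw":-0.6}], "squeeze": 58}}

```text
time_s: 9.9
position: [528.1, 141.4, 24.7]
orientation: [0.999, -0.034, -0.0, 0.0]
force: [-0.9, -0.1, -3.9]
finger_gap: 0.323
grasp_force: 58.0
```

Request:
{"method": "apply_moves", "body": {"steps": [{"dp":[0,0,-0.005],"delta_rot":[0,0,0],"claw":-0.6},{"dp":[0,0,-0.007],"delta_rot":[0,0,0],"claw":-0.6},{"dp":[-0.01,0,0],"delta_rot":[0,0,0],"claw":-0.6},{"dp":[-0.017,0,0],"delta_rot":[0,0,0],"claw":-0.6},{"dp":[-0.017,0,0],"delta_rot":[0,0,0],"claw":-0.6},{"dp":[-0.017,0,0],"delta_rot":[0,0,0],"claw":-0.6},{"dp":[-0.017,0,0],"delta_rot":[0,0,0],"claw":-0.6},{"dp":[-0.014,0,0],"delta_rot":[0,0,0],"claw":-0.6},{"dp":[-0.008,0,-0.01],"delta_rot":[0,0,0],"claw":-0.6},{"dp":[0,0,-0.02],"delta_rot":[0,0,0],"claw":-0.6}]}}

```text
time_s: 11.15
position: [427.1, 148.2, 67.1]
orientation: [0.999, -0.033, -0.001, 0.0]
force: [0.4, -0.3, -4.4]
finger_gap: 0.324
grasp_force: 58.0
```

Run:
```python
from h import *
p,s=pose(); print(p,s["finger_gap"]*88,s["grasp_force"],s["force"])
t=shot("top"); save(t,"t5"); sc=shot("scene"); save(sc,"s5")
im=np.hstack([cv2.resize(q["frame"][a:a+150,b:b+200,::-1],None,fx=2,fy=2) for q,a,b in((t,130,160),(sc,120,250))]); cv2.imwrite("pics/c5.png",im)
```

```text
[ 4.27142345e+02  1.48186651e+02  6.70849322e+01 -6.67993808e-02] 28.53105071257496 57.99861095845699 [ 0.37648804 -0.31114926 -4.35726721]
```

View pics/c5.png

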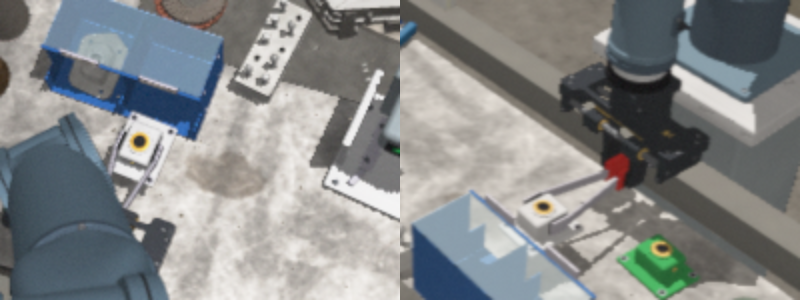

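The tongs hold the housing clear in front of the rack. In the top half of the composite it shows level at (140,145), and the casting hasn't moved. Next I carry it to open bench, turning.

Run:
```python
from h import *
p,s=pose()
c=plan(p,[461.7,-78.7,67,.9],10,-.6)
```

```text
[{"dp": [0.0047, 0.0225, 0.0002], "delta_rot": [0, 0, -0.0968], "claw": -0.6}, {"dp": [0.0025, 0.0228, 0.0001], "delta_rot": [0, 0, -0.0968], "claw": -0.6}, {"dp": [0.0003, 0.023, 0.0002], "delta_rot": [0, 0, -0.0968], "claw": -0.6}, {"dp": [-0.0019, 0.0229, 0.0002], "delta_rot": [0, 0, -0.0967], "claw": -0.6}, {"dp": [-0.0041, 0.0226, 0.0001], "delta_rot": [0, 0, -0.0968], "claw": -0.6}, {"dp": [-0.0063, 0.0221, 0.0002], "delta_rot": [0, 0, -0.0968], "claw": -0.6}, {"dp": [-0.0084, 0.0214, 0.0001], "delta_rot": [0, 0, -0.0968], "claw": -0.6}, {"dp": [-0.0104, 0.0205, 0.0002], "delta_rot": [0, 0, -0.0968], "claw": -0.6}, {"dp": [-0.0124, 0.0194, 0.0002], "delta_rot": [0, 0, -0.0968], "claw": -0.6}, {"dp": [-0.0142, 0.0181, 0.0001], "delta_rot": [0, 0, -0.0967], "claw": -0.6}]
```

Request:
{"method": "apply_moves", "body": {"steps": [{"dp":[0.0045,0.0225,0],"delta_rot":[0,0,-0.097],"claw":-0.6},{"dp":[0.0025,0.023,0],"delta_rot":[0,0,-0.097],"claw":-0.6},{"dp":[0.0005,0.023,0],"delta_rot":[0,0,-0.097],"claw":-0.6},{"dp":[-0.002,0.023,0],"delta_rot":[0,0,-0.097],"claw":-0.6},{"dp":[-0.004,0.0225,0],"delta_rot":[0,0,-0.097],"claw":-0.6},{"dp":[-0.0065,0.022,0],"delta_rot":[0,0,-0.097],"claw":-0.6},{"dp":[-0.0085,0.0215,0],"delta_rot":[0,0,-0.097],"claw":-0.6},{"dp":[-0.0105,0.0205,0],"delta_rot":[0,0,-0.097],"claw":-0.6},{"dp":[-0.0125,0.0195,0],"delta_rot":[0,0,-0.097],"claw":-0.6},{"dp":[-0.014,0.018,0],"delta_rot":[0,0,-0.097],"claw":-0.6}]}}

```text
time_s: 12.5
position: [460.3, -80.8, 66.5]
orientation: [0.899, 0.437, 0.0, 0.0]
force: [0.3, 0.1, -3.7]
finger_gap: 0.321
grasp_force: 58.0
```

Request:
{"method": "apply_moves", "body": {"steps": [{"dp":[0,0,0.015],"delta_rot":[0,0,0],"claw":-0.6},{"dp":[0,0,0.015],"delta_rot":[0,0,0],"claw":-0.6},{"dp":[0,0,0.008],"delta_rot":[0,0,0],"claw":-0.6},{"dp":[0,0,0.004],"delta_rot":[0,0,0],"claw":-0.6},{"dp":[0,0,0],"delta_rot":[0,0,0],"claw":-0.6}]}}

```text
time_s: 13.12
position: [460.1, -79.1, 24.5]
orientation: [0.9, 0.436, -0.0, -0.0]
force: [0.6, 0.2, -3.9]
finger_gap: 0.319
grasp_force: 58.0
```

Request:
{"method": "apply_moves", "body": {"steps": [{"dp":[0,0,0.0025],"delta_rot":[0,0,0],"claw":-0.6},{"dp":[0,0,0.0015],"delta_rot":[0,0,0],"claw":-0.6},{"dp":[0,0,0.0005],"delta_rot":[0,0,0],"claw":-0.6},{"dp":[0,0,0],"delta_rot":[0,0,0],"claw":-0.6}]}}

```text
time_s: 13.62
position: [460.2, -79.7, 20.3]
orientation: [0.9, 0.436, 0.0, 0.0]
force: [-0.5, -0.6, -2.8]
finger_gap: 0.321
grasp_force: 58.0
```

Request:
{"method": "apply_moves", "body": {"steps": [{"dp":[0,0,0.001],"delta_rot":[0,0,0],"claw":-0.6},{"dp":[0,0,0],"delta_rot":[0,0,0],"claw":-0.35},{"dp":[0,0,0],"delta_rot":[0,0,0],"claw":-0.3},{"dp":[0,0,0],"delta_rot":[0,0,0],"claw":-0.22},{"dp":[0,0,0],"delta_rot":[0,0,0],"claw":-0.18},{"dp":[0,0,0],"delta_rot":[0,0,0],"claw":-0.15},{"dp":[0,0,0],"delta_rot":[0,0,0],"claw":-0.15},{"dp":[0,0,0],"delta_rot":[0,0,0],"claw":-0.15}]}}

```text
time_s: 14.62
position: [460.1, -79.6, 19.2]
orientation: [0.9, 0.436, -0.0, -0.0]
force: [0.3, -0.5, -1.5]
finger_gap: 0.427
grasp_force: 6.5
```

Run:
```python
from h import *
p,s=pose(); print(p,s["finger_gap"]*88,s["grasp_force"],s["force"])
t=shot("top"); W=cloud(t); x,y,z=W[...,0],W[...,1],W[...,2]
m=(abs(x-540)<60)&(abs(y-20)<60)&(z>4)&(z<16)&(t["frame"].min(-1)>120); P=W[m]; print(len(P),cv2.minAreaRect(P[:,:2].astype(np.float32)))
im=cv2.resize(t["frame"][160:260,220:350,::-1],None,fx=4,fy=4); cv2.imwrite("pics/c6.png",im)
h=arm.regions_of(t,"housing"); print([(r["bbox"],r["confidence"],np.nanmedian(W[r["mask"]],0)) for r in h[:3]])
```

```text
[460.10092145 -79.59822478  19.20178821   0.90233529] 37.57271361173107 6.454893029294908 [ 0.2532752  -0.48083062 -1.50218221]
289 ((540.614501953125, 19.848011016845703), (116.43582153320312, 117.7877426147461), 0.5717270374298096)
[([258.8, 209.8, 28.0, 35.9], 0.66, array([537.4734091 ,  21.23833319,  12.0289751 ])), ([164.9, 218.3, 35.2, 31.1], 0.65, array([457.68402674, 238.20752208,   9.87279487]))]
```

View pics/c6.png

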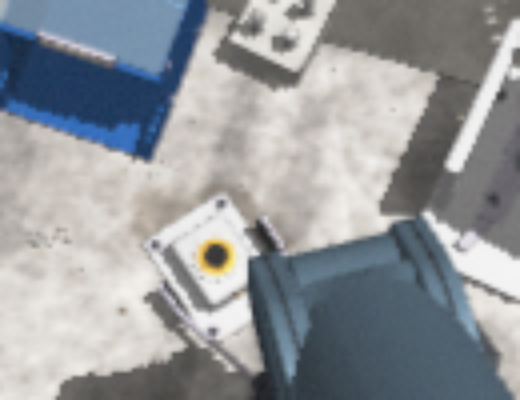

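Housing is flat on the bench with the jaws open either side; bush at crop (216,256). Lifting straight up, then a look at the station.

Run:
```python
from h import *
p,s=pose()
c=plan([*p[:2],99,p[3]],[530,-170,260,-.15],9,-.15)
```

```text
[{"dp": [-0.0031, 0.0123, -0.0179], "delta_rot": [0, 0, 0.1169], "claw": -0.15}, {"dp": [-0.0016, 0.0126, -0.0179], "delta_rot": [0, 0, 0.1169], "claw": -0.15}, {"dp": [-0.0001, 0.0127, -0.0179], "delta_rot": [0, 0, 0.117], "claw": -0.15}, {"dp": [0.0013, 0.0126, -0.0179], "delta_rot": [0, 0, 0.1169], "claw": -0.15}, {"dp": [0.0029, 0.0124, -0.0178], "delta_rot": [0, 0, 0.1169], "claw": -0.15}, {"dp": [0.0042, 0.012, -0.0179], "delta_rot": [0, 0, 0.1169], "claw": -0.15}, {"dp": [0.0056, 0.0114, -0.0179], "delta_rot": [0, 0, 0.117], "claw": -0.15}, {"dp": [0.0069, 0.0106, -0.0179], "delta_rot": [0, 0, 0.1169], "claw": -0.15}, {"dp": [0.0081, 0.0098, -0.0179], "delta_rot": [0, 0, 0.1169], "claw": -0.15}]
```

Request:
{"method": "apply_moves", "body": {"steps": [{"dp":[0,0,-0.01],"delta_rot":[0,0,0],"claw":-0.15},{"dp":[0,0,-0.02],"delta_rot":[0,0,0],"claw":-0.15},{"dp":[0,0,-0.025],"delta_rot":[0,0,0],"claw":-0.15},{"dp":[0,0,-0.025],"delta_rot":[0,0,0],"claw":-0.15}]}}

```text
time_s: 15.22
position: [460.0, -79.6, 100.5]
orientation: [0.9, 0.436, 0.0, 0.0]
force: [-0.3, 0.0, -1.8]
finger_gap: 0.426
grasp_force: 6.5
```

Request:
{"method": "apply_moves", "body": {"steps": [{"dp":[-0.003,0.0125,-0.018],"delta_rot":[0,0,0.117],"claw":-0.15},{"dp":[-0.0015,0.0125,-0.018],"delta_rot":[0,0,0.117],"claw":-0.15},{"dp":[0,0.0125,-0.018],"delta_rot":[0,0,0.117],"claw":-0.15},{"dp":[0.0015,0.0125,-0.018],"delta_rot":[0,0,0.117],"claw":-0.15},{"dp":[0.003,0.0125,-0.018],"delta_rot":[0,0,0.117],"claw":-0.15},{"dp":[0.004,0.012,-0.018],"delta_rot":[0,0,0.117],"claw":-0.15},{"dp":[0.0055,0.0115,-0.018],"delta_rot":[0,0,0.117],"claw":-0.15},{"dp":[0.007,0.0105,-0.018],"delta_rot":[0,0,0.117],"claw":-0.15},{"dp":[0.008,0.01,-0.018],"delta_rot":[0,0,0.117],"claw":-0.15},{"dp":[0,0,0],"delta_rot":[0,0,0],"claw":-0.15}]}}

```text
time_s: 16.48
position: [530.9, -170.3, 262.7]
orientation: [0.997, -0.075, 0.001, 0.0]
force: [0.2, 0.4, -2.7]
finger_gap: 0.43
grasp_force: 6.4
```

Run:
```python
from h import *
import pickle
p,s=pose(); print(p)
w=shot("wrist"); save(w,"wrist7"); pickle.dump(w,open("w7.pkl","wb"))
```

```text
[ 5.30943727e+02 -1.70313190e+02  2.62675104e+02 -1.50445045e-01]
```

View pics/wrist7.png

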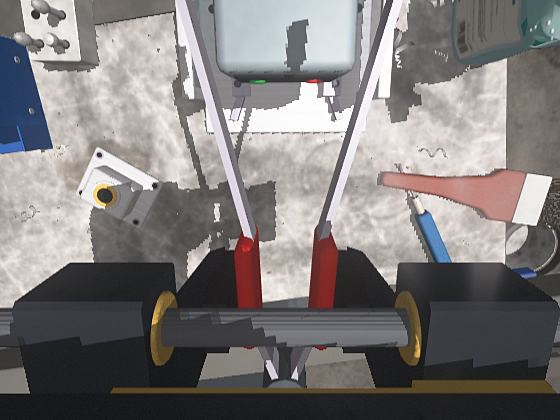

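The station's front edge runs along row 132 (205–355). The rail flares are at (237,108) and (335,105), and the head front is at row 80. The housing is at (105,195). Fitting both.

Run:
```python
from h import *
import pickle
w=pickle.load(open("w7.pkl","rb")); W=cloud(w); f=w["frame"]; x,y,z=W[...,0],W[...,1],W[...,2]
v,u=np.mgrid[:420,:560]
# base front edge
m=(z>8)&(z<17)&(u>195)&(u<365)&(v>85)&(v<140); E=[]
for c in range(200,362,3):
    r=np.where(m[:,c])[0]
    if len(r): E.append(W[r.max(),c])
E=np.array(E); k=np.polyfit(E[:,1],E[:,0],1)
for _ in range(3):
    res=E[:,0]-np.polyval(k,E[:,1]); g=abs(res)<2; k=np.polyfit(E[g,1],E[g,0],1)
print("front edge x=",k,"yaw",-np.arctan(k[0]),g.sum(),len(E),"y range",E[g,1].min(),E[g,1].max())
# head top
m=(z>150)&(z<170)&(u>200)&(u<375)&(v<90); P=W[m]; print("head",len(P),np.round(P.min(0)),np.round(P.max(0)))
E=[]
for c in range(228,350,4):
    r=np.where(m[:,c])[0]
    if len(r): E.append(W[r.max(),c])
E=np.array(E); kk=np.polyfit(E[:,1],E[:,0],1); print("head front",kk,"yaw",-np.arctan(kk[0]),E[0],E[-1])
for n,a,b,h in(("baseL",205,132,12),("baseR",355,133,12),("flareL",237,120,23),("flareR",337,120,23),("bush",105,195,38.5)): print(n,ray(w,a,b,h), W[b,a].round(1))
# side guards tops z~108
m=(z>100)&(z<112)&(v<130); P=W[m]
for s in(0,1):
    Q=P[(P[:,1]>-190)==bool(s)]; Q=Q[Q[:,0]<720]
    if len(Q)>10: print("guard",s,len(Q),Q.mean(0).round(1),Q.min(0).round(),Q.max(0).round())
# housing flange
m=(u<170)&(u>70)&(v>140)&(v<235)&(z>4.5)&(z<45); n,l,st,_=cv2.connectedComponentsWithStats(m.astype(np.uint8)); i=1+np.argmax(st[1:,4]); P=W[l==i]
print("housing",len(P),cv2.minAreaRect(P[:,:2].astype(np.float32)))
T=P[P[:,2]>33]; print("block top",len(T),cv2.minAreaRect(T[:,:2].astype(np.float32)))
cv2.imwrite("pics/c7.png",cv2.resize(f[60:145,180:380,::-1],None,fx=4,fy=4,interpolation=2))
```

```text
front edge x= [1.26284341e-01 5.99539673e+02] yaw -0.12561937620358016 23 51 y range -243.79431308416514 -96.51320977526069
head 10826 [ 614. -236.  150.] [ 671. -140.  165.]
head front [1.33447386e-01 6.43733525e+02] yaw -0.13266359118388013 [ 626.83682179 -146.85870288  154.29428032] [ 616.34228402 -225.84330738  153.13397582]
baseL [588. -92.  12.] [587.7 -89.2  -0.6]
baseR [ 563.  -251.6   12. ] [ 586.1 -204.6  275.7]
flareL [ 595.3 -129.8   23. ] [ 595.3 -129.1   18. ]
flareR [ 579.9 -232.4   23. ] [ 579.4 -233.9   12.4]
bush [540.7  19.4  38.5] [540.5  19.8  37.8]
guard 0 1128 [ 623.9 -304.6  107. ] [ 596. -382.  100.] [ 667. -255.  112.]
guard 1 985 [ 645.6 -109.3  107.6] [ 618. -115.  100.] [ 688. -101.  110.]
housing 3968 ((541.1303100585938, 19.7010498046875), (82.0295639038086, 64.23975372314453), 50.53469467163086)
block top 1563 ((541.138671875, 19.395729064941406), (49.3129997253418, 38.7780647277832), 50.24784469604492)
```

View pics/c7.png

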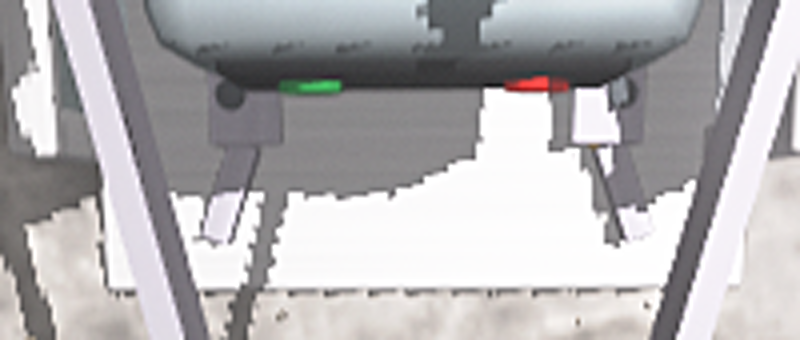

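Run:
```python
from h import *
import pickle
w=pickle.load(open("w7.pkl","rb")); W=cloud(w); f=w["frame"]; x,y,z=W[...,0],W[...,1],W[...,2]
g=cv2.cvtColor(f,cv2.COLOR_RGB2GRAY).astype(float)
E=[]
for c in list(range(208,214))+list(range(232,341))+list(range(360,364)):
    col=g[126:140,c]; d=np.diff(col); r=np.argmin(d); E.append((c,126+r+.5))
E=np.array(E); k=np.polyfit(E[:,0],E[:,1],1)
for _ in range(4):
    q=abs(E[:,1]-np.polyval(k,E[:,0]))<1.2; k=np.polyfit(E[q,0],E[q,1],1)
print("edge rows",k,q.sum()); 
a=ray(w,210,np.polyval(k,210),12); b=ray(w,362,np.polyval(k,362),12); print(a,b,"yaw",np.arctan2(-(a-b)[0],(a-b)[1]))
for n,c in (("cornL",207),("cornR",365)): print(n,ray(w,c,np.polyval(k,c),12))
print("flares",ray(w,231,120,23),ray(w,338,119.5,23)); 
# guard top lines
for nm,lo,hi in(("L",-120,-95),("R",-300,-245)):
    m=(z>103)&(z<112)&(y>lo)&(y<hi)&(x<715)&(x>590); P=W[m][:,:2]; P=P[np.isfinite(P).all(1)]
    v=cv2.fitLine(P.astype(np.float32),cv2.DIST_HUBER,0,.01,.01).ravel(); print("guard",nm,len(P),v, np.arctan(v[1]/v[0]))
# top-camera guard check
d=np.load("top.npz");W=d["W"];x,y,z=W[...,0],W[...,1],W[...,2]
for nm,lo,hi in(("L",-135,-95),("R",-300,-245)):
    m=(z>98)&(z<115)&(y>lo)&(y<hi)&(x<740)&(x>580); P=W[m][:,:2]
    v=cv2.fitLine(P.astype(np.float32),cv2.DIST_HUBER,0,.01,.01).ravel(); print("top guard",nm,len(P),v,np.arctan(v[1]/v[0]))
p,s=pose()
c=plan(p,[460,60,160,-.42],7,-.15)
plan(c,[541.1-126*np.cos(.691),19.6+126*np.sin(.691),110,-.691],4,-.15)
```

```text
edge rows [-2.03061115e-03  1.32035702e+02] 114
[587.6 -97.4  12. ] [ 563.6 -259.2   12. ] yaw -0.1472575427716928
cornL [588.1 -94.2  12. ]
cornR [ 563.2 -262.4   12. ]
flares [ 596.2 -123.7   23. ] [ 580.2 -233.5   23. ]
guard L 966 [ 9.9778116e-01 -6.6578932e-02  6.4837012e+02 -1.0939937e+02] -0.06662822
guard R 629 [ 9.7838444e-01 -2.0679422e-01  6.1609241e+02 -2.6315646e+02] -0.20829722
top guard L 176 [ 9.9015206e-01 -1.3999605e-01  6.6903217e+02 -1.1500911e+02] -0.14045742
top guard R 196 [ 9.9086899e-01 -1.3482843e-01  6.4604608e+02 -2.6830029e+02] -0.1352403
[{"dp": [-0.0147, -0.031, 0.0145], "delta_rot": [0, 0, 0.0388], "claw": -0.15}, {"dp": [-0.0159, -0.0303, 0.0145], "delta_rot": [0, 0, 0.0388], "claw": -0.15}, {"dp": [-0.0171, -0.0297, 0.0145], "delta_rot": [0, 0, 0.0388], "claw": -0.15}, {"dp": [-0.0183, -0.0291, 0.0145], "delta_rot": [0, 0, 0.0389], "claw": -0.15}, {"dp": [-0.0193, -0.0283, 0.0145], "delta_rot": [0, 0, 0.0388], "claw": -0.15}, {"dp": [-0.0204, -0.0275, 0.0145], "delta_rot": [0, 0, 0.0388], "claw": -0.15}, {"dp": [-0.0215, -0.0267, 0.0145], "delta_rot": [0, 0, 0.0388], "claw": -0.15}]
[{"dp": [-0.0077, -0.0075, 0.0125], "delta_rot": [0, 0, 0.0678], "claw": -0.15}, {"dp": [-0.0082, -0.0069, 0.0125], "delta_rot": [0, 0, 0.0677], "claw": -0.15}, {"dp": [-0.0087, -0.0064, 0.0125], "delta_rot": [0, 0, 0.0678], "claw": -0.15}, {"dp": [-0.0091, -0.0058, 0.0125], "delta_rot": [0, 0, 0.0677], "claw": -0.15}]
```

Request:
{"method": "apply_moves", "body": {"steps": [{"dp":[-0.0147,-0.031,0.0145],"delta_rot":[0,0,0.039],"claw":-0.15},{"dp":[-0.016,-0.0303,0.0145],"delta_rot":[0,0,0.039],"claw":-0.15},{"dp":[-0.017,-0.0297,0.0145],"delta_rot":[0,0,0.039],"claw":-0.15},{"dp":[-0.0183,-0.029,0.0145],"delta_rot":[0,0,0.039],"claw":-0.15},{"dp":[-0.0193,-0.0283,0.0145],"delta_rot":[0,0,0.039],"claw":-0.15},{"dp":[-0.0205,-0.0275,0.0145],"delta_rot":[0,0,0.039],"claw":-0.15},{"dp":[-0.0225,-0.034,0.0145],"delta_rot":[0,0,0.1],"claw":-0.15},{"dp":[-0.01,-0.007,0.0125],"delta_rot":[0,0,0.1],"claw":-0.15},{"dp":[-0.0085,-0.0055,0.0125],"delta_rot":[0,0,0.107],"claw":-0.15},{"dp":[0,0,0.0125],"delta_rot":[0,0,0],"claw":-0.15}]}}

```text
time_s: 17.77
position: [451.4, 88.1, 121.3]
orientation: [0.942, -0.337, -0.001, 0.0]
force: [-0.2, 0.3, -2.0]
finger_gap: 0.425
grasp_force: 6.4
```

Run:
```python
from h import *
p,s=pose(); print(p)
c=plan(p,[444,99.9,60,-.691],3,-.15)
c=plan(c,[444,99.9,23,-.691],2,-.15)
```

```text
[451.4207      88.06967855 121.3218596   -0.68655963]
[{"dp": [-0.0044, -0.0015, 0.0204], "delta_rot": [0, 0, 0.0015], "claw": -0.15}, {"dp": [-0.0044, -0.0015, 0.0205], "delta_rot": [0, 0, 0.0015], "claw": -0.15}, {"dp": [-0.0044, -0.0014, 0.0204], "delta_rot": [0, 0, 0.0014], "claw": -0.15}]
[{"dp": [-0.0, -0.0, 0.0185], "delta_rot": [0, 0, 0.0], "claw": -0.15}, {"dp": [-0.0, -0.0, 0.0185], "delta_rot": [0, 0, 0.0], "claw": -0.15}]
```

Request:
{"method": "apply_moves", "body": {"steps": [{"dp":[-0.0045,-0.0015,0.02],"delta_rot":[0,0,0.0045],"claw":-0.15},{"dp":[-0.0045,-0.0015,0.02],"delta_rot":[0,0,0],"claw":-0.15},{"dp":[-0.0045,-0.0015,0.015],"delta_rot":[0,0,0],"claw":-0.15},{"dp":[0,0,0],"delta_rot":[0,0,0],"claw":-0.15}]}}

```text
time_s: 18.27
position: [443.9, 99.0, 66.0]
orientation: [0.94, -0.34, -0.001, 0.001]
force: [-0.3, -0.1, -1.5]
finger_gap: 0.427
grasp_force: 6.4
```

Run:
```python
from h import *
p,s=pose(); print(p,s["finger_gap"]*88)
t=shot("top"); W=cloud(t); f=t["frame"]; x,y,z=W[...,0],W[...,1],W[...,2]
# project into tongs frame centred at expected jaw point
ps=-.691; d=np.array([np.cos(ps),np.sin(ps)]); n=np.array([-d[1],d[0]])
Q=W[...,:2]-p[:2]; a=Q@d; b=Q@n
m=(a>114)&(a<138)&(abs(b)<60)
for lo,hi in((62,85),(26,45)):
    k=m&(z>lo)&(z<hi)
    if lo<50: k&=abs(b)<30
    for sgn in(1,-1):
        q=k&(b*sgn>0); print(lo,sgn,q.sum(),np.round(np.percentile(b[q],[3,50,97]),1) if q.any() else "")
```

```text
[443.88478639  98.95957614  66.01647426  -0.69394385] 37.53373182609276
62 1 42 [29.5 32.4 37.4]
62 -1 41 [-43.7 -42.1 -36.8]
26 1 85 [ 1.  11.7 23.6]
26 -1 99 [-24.5 -12.8  -0.8]
```

Request:
{"method": "apply_moves", "body": {"steps": [{"dp":[0,-0.0025,0.01],"delta_rot":[0,0,0],"claw":-0.15},{"dp":[0,0,0.015],"delta_rot":[0,0,0],"claw":-0.15},{"dp":[0,0,0.012],"delta_rot":[0,0,0],"claw":-0.15},{"dp":[0,0,0.005],"delta_rot":[0,0,0],"claw":-0.15},{"dp":[0,0,0],"delta_rot":[0,0,0],"claw":-0.15}]}}

```text
time_s: 18.95
position: [446.6, 101.1, 24.8]
orientation: [0.94, -0.341, -0.0, 0.0]
force: [0.7, 0.2, -2.0]
finger_gap: 0.424
grasp_force: 6.4
```

Request:
{"method": "apply_moves", "body": {"steps": [{"dp":[-0.002,0,0.0015],"delta_rot":[0,0,0],"claw":-0.22},{"dp":[0,0,0],"delta_rot":[0,0,0],"claw":-0.26},{"dp":[0,0,0],"delta_rot":[0,0,0],"claw":-0.3},{"dp":[0,0,0],"delta_rot":[0,0,0],"claw":-0.4},{"dp":[0,0,0],"delta_rot":[0,0,0],"claw":-0.5},{"dp":[0,0,0],"delta_rot":[0,0,0],"claw":-0.5},{"dp":[0,0,0],"delta_rot":[0,0,0],"claw":-0.5}]}}

```text
time_s: 19.82
position: [445.3, 102.3, 23.7]
orientation: [0.94, -0.341, -0.0, 0.0]
force: [-1.3, -0.5, -1.9]
finger_gap: 0.352
grasp_force: 58.0
```

Run:
```python
from h import *
p,s=pose(); print(p,s["finger_gap"]*88,s["grasp_force"])
ps=-.142; O=np.array([650,-189.5]); d=np.array([np.cos(ps),np.sin(ps)])
a=O-d*(126+110)
print(a)
q=[*p[:2],65,p[3]]
plan(q,[*a,65,ps],10,-.5)
```

```text
[445.31433487 102.29913608  23.67043131  -0.6963161 ] 30.93427986298687 57.99963416531682
[ 416.37535658 -156.10050917]
[{"dp": [0.0144, 0.0217, -0.0], "delta_rot": [0, 0, -0.0554], "claw": -0.5}, {"dp": [0.0131, 0.0224, -0.0], "delta_rot": [0, 0, -0.0555], "claw": -0.5}, {"dp": [0.0119, 0.0232, -0.0], "delta_rot": [0, 0, -0.0554], "claw": -0.5}, {"dp": [0.0105, 0.0237, -0.0], "delta_rot": [0, 0, -0.0554], "claw": -0.5}, {"dp": [0.0093, 0.0243, -0.0], "delta_rot": [0, 0, -0.0555], "claw": -0.5}, {"dp": [0.0078, 0.0248, -0.0], "delta_rot": [0, 0, -0.0554], "claw": -0.5}, {"dp": [0.0065, 0.0252, -0.0], "delta_rot": [0, 0, -0.0554], "claw": -0.5}, {"dp": [0.0051, 0.0255, -0.0], "delta_rot": [0, 0, -0.0555], "claw": -0.5}, {"dp": [0.0037, 0.0257, -0.0], "delta_rot": [0, 0, -0.0554], "claw": -0.5}, {"dp": [0.0022, 0.0259, -0.0], "delta_rot": [0, 0, -0.0554], "claw": -0.5}]
```

Run:
```python
from h import *
p,s=pose()
ps=-.142; O=np.array([650,-189.5]); d=np.array([np.cos(ps),np.sin(ps)]); n=np.array([-d[1],d[0]])
a=O-d*(126.5+97)+n*2
print(a)
q=[*p[:2],65,p[3]]
plan(q,[*a,65,ps-.005],10,-.5)
```

```text
[ 429.03258974 -155.88968014]
[{"dp": [0.0153, 0.0209, -0.0], "delta_rot": [0, 0, -0.0549], "claw": -0.5}, {"dp": [0.0142, 0.0216, -0.0], "delta_rot": [0, 0, -0.055], "claw": -0.5}, {"dp": [0.0129, 0.0224, -0.0], "delta_rot": [0, 0, -0.0549], "claw": -0.5}, {"dp": [0.0117, 0.0231, -0.0], "delta_rot": [0, 0, -0.0549], "claw": -0.5}, {"dp": [0.0104, 0.0237, -0.0], "delta_rot": [0, 0, -0.055], "claw": -0.5}, {"dp": [0.009, 0.0242, -0.0], "delta_rot": [0, 0, -0.0549], "claw": -0.5}, {"dp": [0.0078, 0.0247, -0.0], "delta_rot": [0, 0, -0.0549], "claw": -0.5}, {"dp": [0.0064, 0.0251, -0.0], "delta_rot": [0, 0, -0.055], "claw": -0.5}, {"dp": [0.0049, 0.0254, -0.0], "delta_rot": [0, 0, -0.0549], "claw": -0.5}, {"dp": [0.0036, 0.0256, -0.0], "delta_rot": [0, 0, -0.0549], "claw": -0.5}]
```

Request:
{"method": "apply_moves", "body": {"steps": [{"dp":[0,0,-0.005],"delta_rot":[0,0,0],"claw":-0.5},{"dp":[0,0,-0.01],"delta_rot":[0,0,0],"claw":-0.5},{"dp":[0,0,-0.015],"delta_rot":[0,0,0],"claw":-0.5},{"dp":[0,0,-0.012],"delta_rot":[0,0,0],"claw":-0.5}]}}

```text
time_s: 20.32
position: [445.8, 102.5, 67.0]
orientation: [0.94, -0.341, 0.0, -0.0]
force: [-0.5, 0.2, -3.7]
finger_gap: 0.351
grasp_force: 58.0
```

Request:
{"method": "apply_moves", "body": {"steps": [{"dp":[0.0155,0.021,0],"delta_rot":[0,0,-0.055],"claw":-0.5},{"dp":[0.014,0.0215,0],"delta_rot":[0,0,-0.055],"claw":-0.5},{"dp":[0.013,0.0225,0],"delta_rot":[0,0,-0.055],"claw":-0.5},{"dp":[0.0115,0.023,0],"delta_rot":[0,0,-0.055],"claw":-0.5},{"dp":[0.0105,0.0235,0],"delta_rot":[0,0,-0.055],"claw":-0.5},{"dp":[0.009,0.024,0],"delta_rot":[0,0,-0.055],"claw":-0.5},{"dp":[0.008,0.0245,0],"delta_rot":[0,0,-0.055],"claw":-0.5},{"dp":[0.0065,0.025,0],"delta_rot":[0,0,-0.055],"claw":-0.5},{"dp":[0.005,0.0255,0],"delta_rot":[0,0,-0.055],"claw":-0.5},{"dp":[0.0035,0.0255,0],"delta_rot":[0,0,-0.055],"claw":-0.5}]}}

```text
time_s: 21.58
position: [429.7, -156.5, 66.4]
orientation: [0.997, -0.072, 0.0, 0.0]
force: [0.7, -1.0, -3.8]
finger_gap: 0.351
grasp_force: 58.0
```

Request:
{"method": "apply_moves", "body": {"steps": [{"dp":[0,0,0.012],"delta_rot":[0,0,0],"claw":-0.5},{"dp":[0,0,0.012],"delta_rot":[0,0,0],"claw":-0.5},{"dp":[0,0,0],"delta_rot":[0,0,0],"claw":-0.5},{"dp":[0,0,0],"delta_rot":[0,0,0],"claw":-0.5}]}}

```text
time_s: 22.08
position: [429.9, -154.4, 41.7]
orientation: [0.997, -0.072, -0.0, -0.0]
force: [0.9, -0.0, -4.5]
finger_gap: 0.352
grasp_force: 58.0
```

Run:
```python
from h import *
p,s=pose(); print(p,s["finger_gap"]*88,s["grasp_force"],s["force"])
t=shot("top"); W=cloud(t); f=t["frame"]; x,y,z=W[...,0],W[...,1],W[...,2]
ps=-.142; d=np.array([np.cos(ps),np.sin(ps)]); n=np.array([-d[1],d[0]]); O=np.array([650,-189.5])
Q=W[...,:2]-O; a=Q@d; b=Q@n
m=(a>-140)&(a<-50)&(abs(b)<50)&(z>20)&(z<75)&(f.min(-1)>90)
P=np.c_[a[m],b[m],z[m]]; print("flange region",len(P),np.round(np.percentile(P,[2,50,98],0),1))
k=(z[m]>47); print("block",cv2.minAreaRect(P[k][:,:2].astype(np.float32)))
m2=(a>-130)&(a<-62)&(z>22)&(z<36)&(abs(b)<48)&(f.min(-1)>90); P2=np.c_[a[m2],b[m2]]; print("flange",len(P2),cv2.minAreaRect(P2.astype(np.float32)), np.percentile(P2[:,1],[1,99]))
yy=(abs(a+97)<30)&(abs(b)<30)&(z>40)&(cv2.cvtColor(f,cv2.COLOR_RGB2HSV)[...,1]>110); print("bush",yy.sum(),np.mean(a[yy]),np.mean(b[yy]))
# guards in station frame
for sg in(1,-1):
    g=(z>98)&(z<115)&(b*sg>60)&(b*sg<95)&(a>-45)&(a<60); print("guard",g.sum(),np.median(b[g]),a[g].min(),"slope",np.polyfit(a[g],b[g],1)[0])
B=(z>8)&(z<17)&(a>-72)&(a<-40)&(abs(b)<100)&(f.min(-1)>130); print("base",B.sum(),np.percentile(b[B],[1,99]))
cv2.imwrite("pics/c8.png",cv2.resize(f[170:270,290:420,::-1],None,fx=5,fy=5,interpolation=2))
```

```text
[ 4.29877799e+02 -1.54411507e+02  4.16614526e+01 -1.44794655e-01] 30.936449628010564 57.998489029705524 [ 0.86537252 -0.04803677 -4.45186883]
flange region 363 [[-110.3  -38.3   20.6]
 [ -87.6    6.6   49.4]
 [ -66.    39.7   57.4]]
block ((-91.71807098388672, 1.7331809997558594), (34.98168182373047, 65.38135528564453), 7.902852535247803)
flange 91 ((-84.88011932373047, 0.44730377197265625), (80.91381072998047, 38.46928787231445), 89.4885025024414) [-39.82809555  40.52865302]
bush 39 -97.32768024016931 1.0889547196452904
guard 172 76.5013673655881 -42.96103279712166 slope -0.0058624977560021085
guard 189 -78.89845584056056 -44.64678964118728 slope 0.005146136722879049
base 461 [-85.00757308  83.52838976]
```

View pics/c8.png

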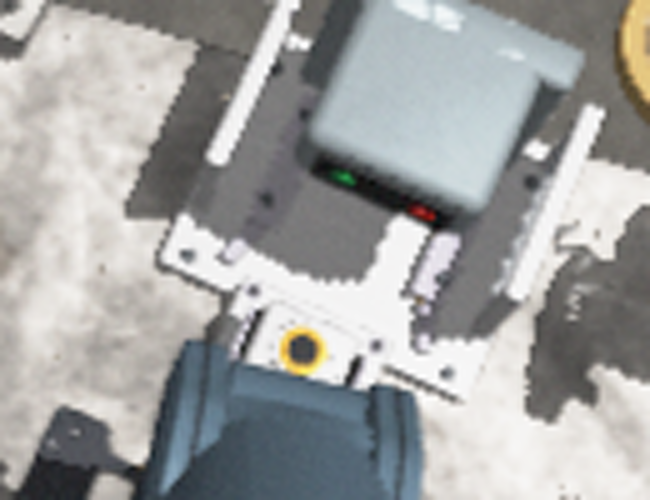

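Housing sits squared up in front of the slot, bush at crop (300,348), about 1.5 mm left of the slot's centreline. Lowering and shifting 1 mm right, then sliding in.

Request:
{"method": "apply_moves", "body": {"steps": [{"dp":[0,0.001,0.0045],"delta_rot":[0,0,0],"claw":-0.5},{"dp":[0,0,0],"delta_rot":[0,0,0],"claw":-0.5},{"dp":[0.008,0,0],"delta_rot":[0,0,0],"claw":-0.5},{"dp":[0.008,0,0],"delta_rot":[0,0,0],"claw":-0.5},{"dp":[0.008,0,0],"delta_rot":[0,0,0],"claw":-0.5},{"dp":[0.006,0,0],"delta_rot":[0,0,0],"claw":-0.5},{"dp":[0,0,0],"delta_rot":[0,0,0],"claw":-0.5}]}}

```text
time_s: 23.0
position: [459.9, -160.6, 37.2]
orientation: [0.997, -0.073, 0.0, -0.0]
force: [-0.0, 0.2, -4.8]
finger_gap: 0.353
grasp_force: 58.0
```

Request:
{"method": "apply_moves", "body": {"steps": [{"dp":[0.005,0,0],"delta_rot":[0,0,0],"claw":-0.5},{"dp":[0.005,0,0],"delta_rot":[0,0,0],"claw":-0.5},{"dp":[0.005,0,0],"delta_rot":[0,0,0],"claw":-0.5},{"dp":[0.005,0,0],"delta_rot":[0,0,0],"claw":-0.5},{"dp":[0.005,0,0],"delta_rot":[0,0,0],"claw":-0.5}]}}

```text
time_s: 23.62
position: [484.3, -164.1, 37.1]
orientation: [0.997, -0.073, -0.0, -0.0]
force: [-1.2, 1.5, -2.2]
finger_gap: 0.355
grasp_force: 58.0
```

Request:
{"method": "apply_moves", "body": {"steps": [{"dp":[0.005,0,0],"delta_rot":[0,0,0],"claw":-0.5},{"dp":[0.005,0,0],"delta_rot":[0,0,0],"claw":-0.5},{"dp":[0.005,0,0],"delta_rot":[0,0,0],"claw":-0.5},{"dp":[0.005,0,0],"delta_rot":[0,0,0],"claw":-0.5},{"dp":[0.005,0,0],"delta_rot":[0,0,0],"claw":-0.5},{"dp":[0.005,0,0],"delta_rot":[0,0,0],"claw":-0.5}]}}

```text
time_s: 24.38
position: [514.1, -168.7, 37.2]
orientation: [0.997, -0.073, 0.0, 0.0]
force: [0.1, 1.5, -3.4]
finger_gap: 0.354
grasp_force: 58.0
```

Request:
{"method": "apply_moves", "body": {"steps": [{"dp":[0.003,0,0.0005],"delta_rot":[0,0,0],"claw":-0.5},{"dp":[0.003,0,0.0005],"delta_rot":[0,0,0],"claw":-0.5},{"dp":[0.003,0,0],"delta_rot":[0,0,0],"claw":-0.5},{"dp":[0.002,0,0],"delta_rot":[0,0,0],"claw":-0.5},{"dp":[0,0,0],"delta_rot":[0,0,0],"claw":-0.5}]}}

```text
time_s: 25.0
position: [524.9, -170.2, 36.3]
orientation: [0.997, -0.073, 0.0, -0.0]
force: [-1.4, 1.3, -1.5]
finger_gap: 0.357
grasp_force: 58.0
```

Request:
{"method": "apply_moves", "body": {"steps": [{"dp":[0.002,0,0],"delta_rot":[0,0,0],"claw":-0.5},{"dp":[0.0015,0,0],"delta_rot":[0,0,0],"claw":-0.5},{"dp":[0,0,0],"delta_rot":[0,0,0],"claw":-0.5}]}}

```text
time_s: 25.38
position: [525.2, -170.3, 35.5]
orientation: [0.997, -0.073, -0.003, -0.0]
force: [-8.1, 3.0, 0.8]
finger_gap: 0.351
grasp_force: 58.0
```

Request:
{"method": "apply_moves", "body": {"steps": [{"dp":[-0.001,0,0.0005],"delta_rot":[0,0,0],"claw":-0.3},{"dp":[0,0,0],"delta_rot":[0,0,0],"claw":-0.26},{"dp":[0,0,0],"delta_rot":[0,0,0],"claw":-0.22},{"dp":[0,0,0],"delta_rot":[0,0,0],"claw":-0.18},{"dp":[0,0,0],"delta_rot":[0,0,0],"claw":-0.18},{"dp":[0,0,0],"delta_rot":[0,0,0],"claw":-0.18}]}}

```text
time_s: 26.12
position: [527.2, -170.7, 35.7]
orientation: [0.997, -0.073, 0.0, 0.0]
force: [-0.1, -0.4, -2.0]
finger_gap: 0.411
grasp_force: 6.5
```

Run:
```python
from h import *
p,s=pose(); print(p,s["finger_gap"]*88,s["grasp_force"],s["force"])
```

```text
[ 5.27204355e+02 -1.70682597e+02  3.57385224e+01 -1.46226907e-01] 36.202500129953606 6.52957541286014 [-0.1363492  -0.39850919 -1.99710904]
```

Request:
{"method": "apply_moves", "body": {"steps": [{"dp":[-0.008,0,0],"delta_rot":[0,0,0],"claw":-0.18},{"dp":[-0.014,0,0],"delta_rot":[0,0,0],"claw":-0.18},{"dp":[-0.018,0,0],"delta_rot":[0,0,0],"claw":-0.18},{"dp":[-0.018,0,0],"delta_rot":[0,0,0],"claw":-0.18},{"dp":[-0.018,0,0],"delta_rot":[0,0,0],"claw":-0.18},{"dp":[-0.018,0,-0.02],"delta_rot":[0,0,0],"claw":-0.18},{"dp":[0,0,-0.04],"delta_rot":[0,0,0],"claw":-0.18},{"dp":[0,0,-0.04],"delta_rot":[0,0,0],"claw":-0.18}]}}

```text
time_s: 27.12
position: [432.3, -156.7, 136.5]
orientation: [0.997, -0.073, -0.001, -0.0]
force: [0.7, 0.2, -1.1]
finger_gap: 0.414
grasp_force: 6.5
```

Run:
```python
from h import *
p,s=pose(); print(p,s["finger_gap"]*88,s["force"])
for nme in("top","scene"):
  t=shot(nme); W=cloud(t); f=t["frame"]; x,y,z=W[...,0],W[...,1],W[...,2]
  ps=-.142; d=np.array([np.cos(ps),np.sin(ps)]); n=np.array([-d[1],d[0]]); O=np.array([650,-189.5])
  Q=W[...,:2]-O; a=Q@d; b=Q@n
  m=(a>-60)&(a<45)&(abs(b)<38)&(z>15)&(z<55); print(nme,m.sum())
  k=m&(z<22.5)&(z>16.5); print("flange",k.sum(),np.percentile(a[k],[1,5,50]) if k.any() else "")
  k=m&(z>42); print("block",k.sum(),np.percentile(a[k],[1,5,50]) if k.any() else "",np.percentile(b[k],[2,98]) if k.any() else "")
  if nme=="top": A=cv2.resize(f[150:250,300:420,::-1],(480,400))
  else: A2=cv2.resize(f[130:230,165:265,::-1],(400,400))
plan(p,[440,20,130,.2],8,-.18)
cv2.imwrite("pics/c9.png",A)
```

```text
[ 4.32344466e+02 -1.56701421e+02  1.36471518e+02 -1.46272095e-01] 36.39970169443933 [ 0.67592898  0.15613015 -1.13548702]
top 356
flange 155 [-54.00190198 -34.25042182 -23.46057178]
block 74 [-20.71047197 -20.01366657 -14.76603808] [-25.05092749  21.93452798]
scene 84
flange 0 
block 81 [-1.82603450e+01 -1.66583344e+01 -9.09612445e-03] [-21.69486807   6.80975101]
[{"dp": [-0.0023, -0.022, 0.0008], "delta_rot": [0, 0, -0.0433], "claw": -0.18}, {"dp": [-0.0013, -0.0221, 0.0008], "delta_rot": [0, 0, -0.0433], "claw": -0.18}, {"dp": [-0.0004, -0.0221, 0.0008], "delta_rot": [0, 0, -0.0433], "claw": -0.18}, {"dp": [0.0006, -0.0221, 0.0008], "delta_rot": [0, 0, -0.0432], "claw": -0.18}, {"dp": [0.0016, -0.022, 0.0008], "delta_rot": [0, 0, -0.0433], "claw": -0.18}, {"dp": [0.0025, -0.022, 0.0009], "delta_rot": [0, 0, -0.0433], "claw": -0.18}, {"dp": [0.0034, -0.0218, 0.0008], "delta_rot": [0, 0, -0.0433], "claw": -0.18}, {"dp": [0.0044, -0.0217, 0.0008], "delta_rot": [0, 0, -0.0433], "claw": -0.18}]
```

View pics/c9.png

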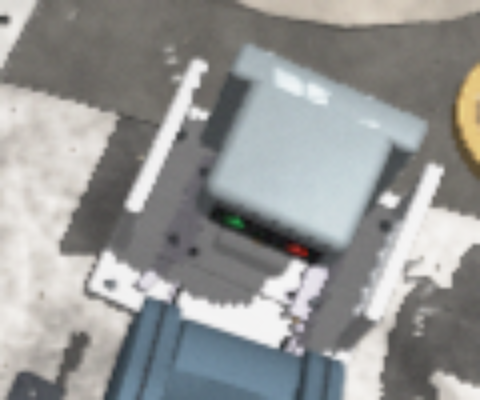

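The housing's block front sits 20 mm before the seat, as it must when home. Now I lay the tongs down.

Run:
```python
from h import *
p,s=pose()
plan(p,[440,0,100,0],7,-.18)
```

```text
[{"dp": [-0.0027, -0.0224, 0.0056], "delta_rot": [0, 0, -0.0209], "claw": -0.18}, {"dp": [-0.0021, -0.0224, 0.0055], "delta_rot": [0, 0, -0.021], "claw": -0.18}, {"dp": [-0.0018, -0.0225, 0.0056], "delta_rot": [0, 0, -0.0209], "claw": -0.18}, {"dp": [-0.0012, -0.0225, 0.0055], "delta_rot": [0, 0, -0.021], "claw": -0.18}, {"dp": [-0.0008, -0.0225, 0.0056], "delta_rot": [0, 0, -0.0209], "claw": -0.18}, {"dp": [-0.0003, -0.0225, 0.0056], "delta_rot": [0, 0, -0.0209], "claw": -0.18}, {"dp": [0.0002, -0.0225, 0.0055], "delta_rot": [0, 0, -0.021], "claw": -0.18}]
```

Request:
{"method": "apply_moves", "body": {"steps": [{"dp":[-0.0025,-0.0225,0],"delta_rot":[0,0,-0.021],"claw":-0.18},{"dp":[-0.002,-0.0225,0.0055],"delta_rot":[0,0,-0.021],"claw":-0.18},{"dp":[-0.002,-0.0225,0.0055],"delta_rot":[0,0,-0.021],"claw":-0.18},{"dp":[-0.001,-0.0225,0.0055],"delta_rot":[0,0,-0.021],"claw":-0.18},{"dp":[-0.001,-0.0225,0.0055],"delta_rot":[0,0,-0.021],"claw":-0.18},{"dp":[0,-0.0225,0.0055],"delta_rot":[0,0,-0.021],"claw":-0.18},{"dp":[0,-0.0225,0.0055],"delta_rot":[0,0,-0.021],"claw":-0.18},{"dp":[0,0,0.04],"delta_rot":[0,0,0],"claw":-0.18},{"dp":[0,0,0.035],"delta_rot":[0,0,0],"claw":-0.18},{"dp":[0,0,0],"delta_rot":[0,0,0],"claw":-0.18}]}}

```text
time_s: 28.48
position: [434.9, 2.1, 25.1]
orientation: [1.0, 0.002, -0.004, -0.0]
force: [0.1, 0.1, -2.2]
finger_gap: 0.412
grasp_force: 6.5
```

Request:
{"method": "apply_moves", "body": {"steps": [{"dp":[0,0,0.008],"delta_rot":[0,0,0],"claw":-0.18},{"dp":[0,0,0.006],"delta_rot":[0,0,0],"claw":-0.18},{"dp":[0,0,0.003],"delta_rot":[0,0,0],"claw":-0.18},{"dp":[0,0,0],"delta_rot":[0,0,0],"claw":-0.18},{"dp":[0,0,0],"delta_rot":[0,0,0],"claw":-0.18}]}}

```text
time_s: 29.1
position: [439.0, 0.8, 11.0]
orientation: [1.0, 0.0, 0.0, 0.0]
force: [0.1, 0.4, -2.2]
finger_gap: 0.406
grasp_force: 6.5
```

Request:
{"method": "apply_moves", "body": {"steps": [{"dp":[0,0,0.002],"delta_rot":[0,0,0],"claw":-0.18},{"dp":[0,0,0.001],"delta_rot":[0,0,0],"claw":-0.18},{"dp":[0,0,0.001],"delta_rot":[0,0,0],"claw":-0.18},{"dp":[0,0,0],"delta_rot":[0,0,0],"claw":-0.18}]}}

```text
time_s: 29.6
position: [438.8, 0.8, 6.9]
orientation: [1.0, 0.0, 0.0, 0.0]
force: [-0.7, -0.3, 2.6]
finger_gap: 0.412
grasp_force: 6.7
```

Touched down; releasing and rising.

Request:
{"method": "apply_moves", "body": {"steps": [{"dp":[0,0,0],"delta_rot":[0,0,0],"claw":-0.05},{"dp":[0,0,0],"delta_rot":[0,0,0],"claw":0.1},{"dp":[0,0,0],"delta_rot":[0,0,0],"claw":0.5},{"dp":[0,0,0],"delta_rot":[0,0,0],"claw":1},{"dp":[0,0,0],"delta_rot":[0,0,0],"claw":1},{"dp":[0,0,-0.015],"delta_rot":[0,0,0],"claw":1},{"dp":[0,0,-0.04],"delta_rot":[0,0,0],"claw":1},{"dp":[0,0,-0.05],"delta_rot":[0,0,0],"claw":1},{"dp":[0,0,-0.05],"delta_rot":[0,0,0],"claw":1},{"dp":[0,0,-0.05],"delta_rot":[0,0,0],"claw":1}]}}

```text
time_s: 30.85
position: [438.2, 0.9, 214.3]
orientation: [1.0, 0.001, 0.0, 0.0]
force: [0.9, -1.0, 0.5]
finger_gap: 1.001
grasp_force: 0.0
```

Run:
```python
from h import *
p,s=pose(); print(p,s["force"],s["finger_gap"])
t=shot("wrist"); W=cloud(t); f=t["frame"]; hsv=cv2.cvtColor(f,cv2.COLOR_RGB2HSV); x,y,z=W[...,0],W[...,1],W[...,2]
red=((hsv[...,0]<8)|(hsv[...,0]>172))&(hsv[...,1]>150)&(abs(y)<60)&(x>400)&(x<520); print("handles z",np.percentile(z[red],[5,50,95]))
m=(abs(x-565)<15)&(abs(y)<70)&(z>10); print("jaws",m.sum(),np.percentile(z[m],[5,50,95]) if m.any() else "")
t=shot("top"); W=cloud(t); f=t["frame"]; x,y,z=W[...,0],W[...,1],W[...,2]
ps=-.142; d=np.array([np.cos(ps),np.sin(ps)]); n=np.array([-d[1],d[0]]); Q=W[...,:2]-[650,-189.5]; a=Q@d; b=Q@n
k=(z>42)&(z<55)&(abs(a)<40)&(abs(b)<38); print("block",k.sum(),np.percentile(a[k],[1,5,50]),np.percentile(b[k],[2,98]))
k=(z>15.5)&(z<23)&(a<-24)&(a>-45)&(abs(b)<36); print("flange front",np.histogram(a[k],np.arange(-45,-23,2)))
c=arm.regions_of(t,"cover_casting"); print([(r["bbox"],round(r["confidence"],2)) for r in c[:3]])
```

```text
[4.38237929e+02 8.67380773e-01 2.14255796e+02 1.08953675e-03] [ 0.90188775 -1.00970749  0.52853651] 1.000936353053922
handles z [21.7990992  31.2947283  32.73839407]
jaws 545 [13.53168908 21.58642401 22.93499756]
block 68 [-20.84212434 -20.05931717 -15.27199319] [-24.19439634  20.32503871]
flange front (array([ 1,  3,  1,  0,  1,  2, 11, 15, 20, 12]), array([-45, -43, -41, -39, -37, -35, -33, -31, -29, -27, -25]))
[([195.7, 164.2, 23.4, 12.6], 0.75)]
```

```bash
python3 -c "
from cell import arm
print(arm.job_done())"
```

```text
the job is handed in; nothing more can be done
None
```

I handed the job in after about 31 s of the 72 s. By the last camera check the housing is home against the stop under the keeper lips, the tongs lie flat on the open bench, and the casting looks undisturbed; no verdict came back.

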